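Unstack the culture dishes onto their warming blocks

ROBOT

A 7-joint arm with a two-finger parallel gripper is mounted at the origin on a cart in front of the work surface, level with it; the furniture and walls round the work are solid. World frame = base frame: x ahead of the robot, y to its left, z up, the work surface at z = 0. Lengths are in m, angles in rad, forces in N, time in s.
With the tool pointing down it reaches from about 0.35 to 0.9 m from the base axis. Payload 8.1 kg.
Tool frame: the origin (TCP) lies on the centre line of the jaws, within the pads' length; the fingertips stand 14 mm ahead of it and the grasp point (between the pads) lies 5 mm behind it (manip.tip_extent is the distance from the TCP to the fingertips, in m); z points along the fingers, x is the direction in which the jaws open and shut, and the axes are right-handed (so a half turn about z gives the same grasp; the last joint's range is limited). The gripper opens to 85 mm and grips with 20 to 120 N. Pads are 22 mm wide; open, the fingers measure 114 mm over their backs; the gripper's body (76 mm by 85 mm) begins 54 mm behind the grasp point. The pads swing forward as they close: fully open they stand 13 mm farther back than shut.
Start: joints at [1.187, 0.434, 0.025, 1.573, -0.012, 1.134, -0.075], TCP at [0.173, -0.601, 0.245] pointing down, gripper open.
Joint ranges: [-2.62, 2.62], [-0.44, 2.09], [-1.27, 1.32], [0.08, 2.57], [-1.32, 4.46], [0.12, 2], [-2.74, 2.74]. Speed limits (rad/s): [2.22, 2.22, 3.01, 3.01, 3.14, 3.14, 3.14].

INTERFACE

Orientations are given as a unit quaternion [x, y, z, w].
In Python, from plant import manip gives the robot as it stands.
- The arm moves only by the shell command python3 -m creep 'ROWS' [FORCE]. ROWS is JSON, a list that holds one entry, the list of rows, each a list of 7 numbers: the closure, from -1 (fully open) to 1 (shut), then the shift along the tool's x, y, z in cm, then the turn, a rotation vector about the tool's x, y, z in rad. In form: [[[gripper, tx, ty, tz, ax, ay, az], ...]]. A call has 1 to 8 rows; each row is the pose to reach, as a shift and turn from the pose commanded when the call began, along the tool's axes at that moment; what a row does not reach only later rows make up. A row lasts 1/8 s, in which the tool goes at most 62.5 mm and 10.7 degrees, less where a joint would pass 70% of its speed; a pose out of reach is approached as far as the arm can. A call with a gripper value outside its range is refused whole. The fingers move at their own pace and stop on an object; FORCE is the grip in N (left out, the last holds). Time passes only in rows, so rows that repeat a pose let the fingers close. It gives the time, the measured TCP pose, the force and the opening at its end, in the units of the state.
- manip.read_state(): the state, without advancing time (a new reading comes with each control period).
- manip.capture(name): name is "side" or "top" or "wrist"; returns the picture (480x640x3 uint8, blue, green, red); there is no depth.
- manip.get_calibration(name): a dict with "fx", "fy", "cx", "cy" (pixels), "camera_from_world" (4x4, takes a point from world to camera coordinates); the wrist camera has in their place "hand_eye" (4x4, takes a point from camera to tool coordinates, whose origin is the TCP and whose axes are the tool frame's). Camera axes: x right, y down, z forward; pixel columns grow to the right and rows downward; lengths in m; the calibration is good to about 2 mm. A picture is of the moment at which its call begins: read the wrist's pose just before it. get_calibration takes no time and is no camera call.
- manip.hand_in(): hands the job in, once; it reports no verdict.
The state is a dict: "t": time; "joints": joint angles; "qd": joint speeds; "joint_torque": joint torques, N m; "eef_pos": TCP position; "orientation": TCP orientation; "ft_force": force on the tool from outside, world axes, zero at the start; "moment": the same for the moment, N m; "grip_width": finger opening in m.
Only numpy, scipy, OpenCV 4.12 (cv2) and the standard library are available. Lean on these libraries where they do the work, as an engineer would, in place of code of your own. Each camera call takes 0.05 s, during which the arm holds its last target.

TASK

The culture dishes were left stacked on one another. Take the stack apart from the top and set each dish, and the square four-well plate at the bottom, flat into the recess of the warming block that is milled to its shape and size. Keep them level, set them down rather than drop them, and leave the timer and the sample vial where they stand.

Things in the scene. Friction and masses are not known exactly. Their poses are not given: they have to be found in the camera images.
- dish_32: Round culture dish with its lid on, pale blue-grey frosted plastic, one solid piece, weight 17 to 63 g. Lid: 32 mm outside diameter from 5 to 20 mm above the underside (grip it there, from above); below the lid the base is 3 mm narrower and 5 mm high. A stacking rim stands 2 mm above the flat lid. Smallest dish, the top of the stack; its underside starts 60 mm above the desk. Origin: centre of the underside; z up.
- dish_44: Round culture dish with its lid on, pale blue-grey frosted plastic, one solid piece, weight 17 to 63 g. Lid: 44 mm outside diameter from 5 to 20 mm above the underside (grip it there, from above); below the lid the base is 3 mm narrower and 5 mm high. A stacking rim stands 2 mm above the flat lid. Second from the top; its underside starts 40 mm above the desk. Origin: centre of the underside; z up.
- dish_56: Round culture dish with its lid on, pale blue-grey frosted plastic, one solid piece, weight 17 to 63 g. Lid: 56 mm outside diameter from 5 to 20 mm above the underside (grip it there, from above); below the lid the base is 3 mm narrower and 5 mm high. A stacking rim stands 2 mm above the flat lid. Third from the top, on the square plate; its underside starts 20 mm above the desk. Origin: centre of the underside; z up.
- plate_64: Square four-well plate with its lid on, pale blue-grey frosted plastic, one solid piece, 42 to 84 g, the bottom of the stack, standing on the desk. Lid: 64 x 64 mm from 5 to 20 mm above the underside (grip two opposite sides there, from above); below it the base is 61 x 61 mm and 5 mm high. A round stacking rim stands 2 mm above the flat lid. Origin: centre of the underside; x and y along the sides, z up. It fits its recess in any of four quarter turns.
- block_small: Fixed dark anodised aluminium warming block, 88 x 88 mm and 18 mm high, with a round 40 mm recess with a bright floor, 4 mm deep, milled centrally into its top (mouth bevelled 2 mm): made for the 32 mm dish, with 4 mm to spare round the lid; the other blocks differ only in their recess. Origin: centre of the block's underside; recess floor 14 mm and block top 18 mm above it; x and y along the sides, z up.
- block_medium: Fixed dark anodised aluminium warming block, 88 x 88 mm and 18 mm high, with a round 52 mm recess with a bright floor, 4 mm deep, milled centrally into its top (mouth bevelled 2 mm): made for the 44 mm dish, with 4 mm to spare round the lid; the other blocks differ only in their recess. Origin: centre of the block's underside; recess floor 14 mm and block top 18 mm above it; x and y along the sides, z up.
- block_large: Fixed dark anodised aluminium warming block, 88 x 88 mm and 18 mm high, with a round 64 mm recess with a bright floor, 4 mm deep, milled centrally into its top (mouth bevelled 2 mm): made for the 56 mm dish, with 4 mm to spare round the lid; the other blocks differ only in their recess. Origin: centre of the block's underside; recess floor 14 mm and block top 18 mm above it; x and y along the sides, z up.
- block_square: Fixed dark anodised aluminium warming block, 88 x 88 mm and 18 mm high, with a square 72 x 72 mm (sides along the block's sides) recess with a bright floor, 4 mm deep, milled centrally into its top (mouth bevelled 2 mm): made for the square four-well plate, with 4 mm to spare round the lid; the other blocks differ only in their recess. Origin: centre of the block's underside; recess floor 14 mm and block top 18 mm above it; x and y along the sides, z up.
- timer: Round minute timer with a red dial, 68 mm across and 47 mm high, loose, standing on the desk; leave it alone. Origin: centre of the underside.
- vial: Small sample vial with a pale cap, 14 mm across and 42 mm high, loose, standing on the desk near the robot; leave it alone. Origin: centre of the underside.
There are look-alikes about, which are no part of the job. Leave any black or green look-alike of the dish_56 alone.

How it is judged:
By the outcome, as a careful person would: the job done as asked, in the order asked, and still so for the second after the job is handed in, with the robot touching nothing.
It also fails if it takes over 112 s, if anything falls off the work surface, if the arm or the gripper's body presses on something with over 40 N, if the wrist force passes 120 N, or if a joint passes its speed limit or range.

## Working session

There is one attempt and no reset: what is moved stays moved. The work goes in short steps, Python scripts to look and compute and a shell command to move; the robot and the scene stay as the last step left them, time stands still between calls to the robot, and variables do not carry over. Pictures are saved under pics/ and viewed, and the job is handed in when it is done.

```bash
ls; mkdir -p pics; python3 - <<'E'
from plant import manip
import cv2
s=manip.read_state();print(s)
for n in("top","side","wrist"):
    c=manip.get_calibration(n);print(n,c)
    cv2.imwrite(f"pics/{n}0.png",manip.capture(n))
E
```

```text
pics
{'t': 0.0, 'joints': array([ 1.18737887,  0.43521287,  0.02498095,  1.57410534, -0.01161693,
        1.13400785, -0.07510932]), 'qd': array([-7.39269947e-04,  6.40330528e-05, -1.97228337e-03,  4.32180983e-04,
       -1.47643100e-03,  1.62574590e-03,  1.15712366e-03]), 'joint_torque': array([ 5.29752378e-04, -6.70471144e+01,  1.02446873e+00, -3.16210449e+01,
        1.53342431e-02,  1.21820965e-02,  3.95997262e-06]), 'eef_pos': array([ 0.17302455, -0.60006135,  0.24452914]), 'orientation': array([ 7.99077722e-01, -6.01227214e-01, -6.71989725e-04, -4.23089172e-04]), 'ft_force': array([0.04048558, 0.22250431, 1.09295168]), 'moment': array([ 0.02571207, -0.03268543, -0.02740516]), 'grip_width': 0.08536547131203492}
top {'fx': 492.8447538492083, 'fy': 492.8447538492083, 'cx': 318.9581035007089, 'cy': 239.46844919952514, 'camera_from_world': array([[ 0.00355309, -0.99989225,  0.01424308,  0.04251948],
       [-0.99400533, -0.00508787, -0.10921317,  0.5334358 ],
       [ 0.10927387, -0.01376965, -0.9939163 ,  1.30853267],
       [ 0.        ,  0.        ,  0.        ,  1.        ]])}
side {'fx': 560.5357629774901, 'fy': 560.5357629774901, 'cx': 318.44484708738156, 'cy': 236.14826658587543, 'camera_from_world': array([[ 0.99774279,  0.06241526, -0.02477201, -0.50228414],
       [ 0.01597389, -0.57891031, -0.81523474,  0.06948776],
       [-0.06522386,  0.81299888, -0.57860061,  1.24689746],
       [ 0.        ,  0.        ,  0.        ,  1.        ]])}
wrist {'fx': 377.4152620669157, 'fy': 377.4152620669157, 'cx': 317.83064230183527, 'cy': 235.7704197516536, 'hand_eye': array([[ 9.99999625e-01, -8.49935248e-04, -1.68720013e-04,
        -7.39272000e-04],
       [ 8.61999638e-04,  9.55882211e-01,  2.93748967e-01,
        -7.44719186e-02],
       [-8.83911423e-05, -2.93749002e-01,  9.55882585e-01,
        -1.28976633e-01],
       [ 0.00000000e+00,  0.00000000e+00,  0.00000000e+00,
         1.00000000e+00]])}
```

View pics/top0.png

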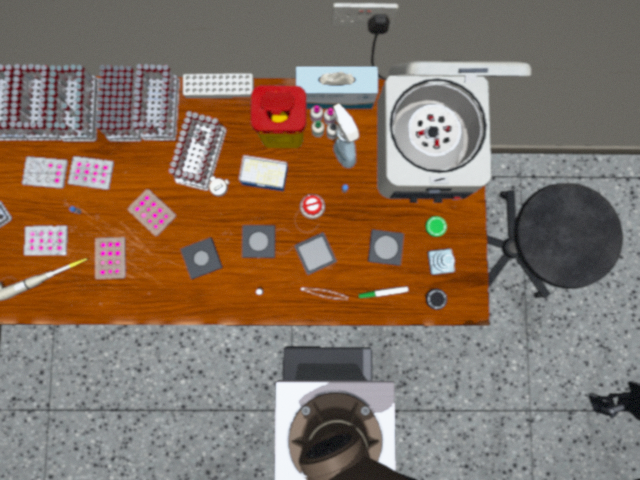

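View pics/side0.png

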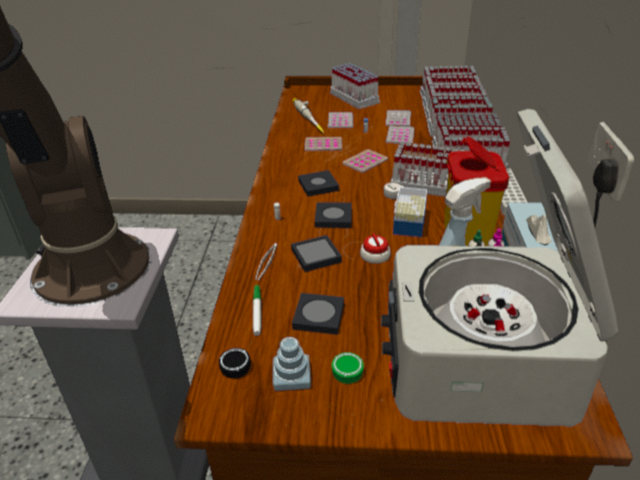

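View pics/wrist0.png

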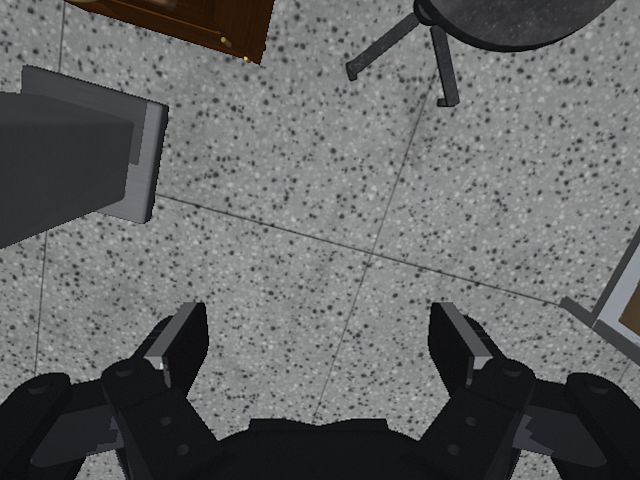

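The top view shows the stack of concentric pale squares and rings at (441,262), with the black look-alike at (436,298) and the green one at (436,226). The four blocks are at (201,258), (258,241), (315,253, square recess) and (386,247). The timer is at (312,206) and the vial at (259,292). I'll measure these next.

```bash
cat > h.py <<'E'
import numpy as np, cv2
from scipy.spatial.transform import Rotation as R
from plant import manip
def cam(n,st=None):
    c=manip.get_calibration(n); K=np.array([[c['fx'],0,c['cx']],[0,c['fy'],c['cy']],[0,0,1]])
    if n=='wrist':
        st=st or manip.read_state()
        T=np.eye(4);T[:3,:3]=R.from_quat(st['orientation']).as_matrix();T[:3,3]=st['eef_pos']
        E=np.linalg.inv(T@c['hand_eye'])
    else: E=c['camera_from_world']
    return K,E
def ray(KE,uv):
    K,E=KE; d=np.linalg.inv(K)@[uv[0],uv[1],1]; W=np.linalg.inv(E)
    d=W[:3,:3]@d; return W[:3,3],d/np.linalg.norm(d)
def plane(KE,uv,z):
    o,d=ray(KE,uv); return o+d*(z-o[2])/d[2]
def proj(KE,p):
    K,E=KE; q=K@(E@np.append(p,1))[:3]; return q[:2]/q[2]
def tri(a,ua,b,ub):
    o1,d1=ray(a,ua);o2,d2=ray(b,ub)
    A=np.c_[d1,-d2];t=np.linalg.lstsq(A,o2-o1,rcond=None)[0]
    p,q=o1+t[0]*d1,o2+t[1]*d2;return (p+q)/2,np.linalg.norm(p-q)
E
python3 - <<'E'
from h import *
im=cv2.imread('pics/top0.png');k=cam('top')
crop=im[190:320,170:470];cv2.imwrite('pics/topc.png',cv2.resize(crop,None,fx=2.6,fy=2.6,interpolation=cv2.INTER_CUBIC))
sd=cv2.imread('pics/side0.png');cv2.imwrite('pics/sidec.png',cv2.resize(sd[280:420,190:420],None,fx=3.4,fy=3.4,interpolation=cv2.INTER_CUBIC))
# dark blocks
hsv=cv2.cvtColor(im,cv2.COLOR_BGR2HSV)
m=((hsv[...,1]<70)).astype(np.uint8);m[:190]=0;m[318:]=0;m[:,:170]=0;m[:,470:]=0
cs,_=cv2.findContours(m,cv2.RETR_EXTERNAL,cv2.CHAIN_APPROX_NONE)
for c in cs:
    a=cv2.contourArea(c)
    if a<20: continue
    r=cv2.minAreaRect(c);print(a,r,plane(k,r[0],.018).round(4))
E
```

```text
292.0 ((436.5, 298.5), (19.0, 19.0), 90.0) [ 0.3752 -0.2744  0.018 ]
26.5 ((258.7500305175781, 291.2500305175781), (5.656853675842285, 6.363960266113281), 45.0) [0.393  0.2068 0.018 ]
176.0 ((391.13201904296875, 290.8802185058594), (6.526979446411133, 33.92051696777344), 81.46923065185547) [ 0.3953 -0.1515  0.018 ]
560.5 ((441.4461669921875, 261.06927490234375), (24.558876037597656, 25.675189971923828), 82.87498474121094) [ 0.4768 -0.2903  0.018 ]
959.0 ((200.88356018066406, 257.8561706542969), (31.484067916870117, 32.65447998046875), 69.44395446777344) [0.4826 0.3652 0.018 ]
939.5 ((315.022216796875, 253.09397888183594), (31.855146408081055, 31.40061378479004), 65.37643432617188) [0.497  0.0553 0.018 ]
938.5 ((385.5844421386719, 247.1301727294922), (31.930917739868164, 31.49405288696289), 6.842772960662842) [ 0.5143 -0.1377  0.018 ]
923.0 ((258.5, 241.5), (31.0, 31.0), 90.0) [0.528  0.2097 0.018 ]
20.0 ((172.0, 216.0), (4.0, 10.0), 0.0) [0.597  0.4474 0.018 ]
33.5 ((312.5, 206.5), (5.0, 9.0), 90.0) [0.6258 0.0628 0.018 ]
66.5 ((312.2793884277344, 210.35360717773438), (23.20331382751465, 13.667706489562988), 2.6025619506835938) [0.615  0.0634 0.018 ]
26.0 ((311.1499938964844, 200.4500274658203), (4.110960960388184, 9.486830711364746), 71.56504821777344) [0.6427 0.0666 0.018 ]
620.0 ((424.0, 195.5), (11.0, 90.0), 90.0) [ 0.6585 -0.246   0.018 ]
55.5 ((218.0, 192.5), (5.0, 16.0), 90.0) [0.6633 0.3235 0.018 ]
```

```bash
ls -la pics
```

```text
total 2248
drwxr-xr-x 2 agent agent   4096 Dec  7 14:21 .
drwxr-xr-x 3 agent agent   4096 Dec  7 14:21 ..
-rw-r--r-- 1 agent agent 476546 Dec  7 14:21 side0.png
-rw-r--r-- 1 agent agent 429681 Dec  7 14:21 sidec.png
-rw-r--r-- 1 agent agent 535203 Dec  7 14:21 top0.png
-rw-r--r-- 1 agent agent 301500 Dec  7 14:21 topc.png
-rw-r--r-- 1 agent agent 544706 Dec  7 14:21 wrist0.png
```

View pics/topc.png

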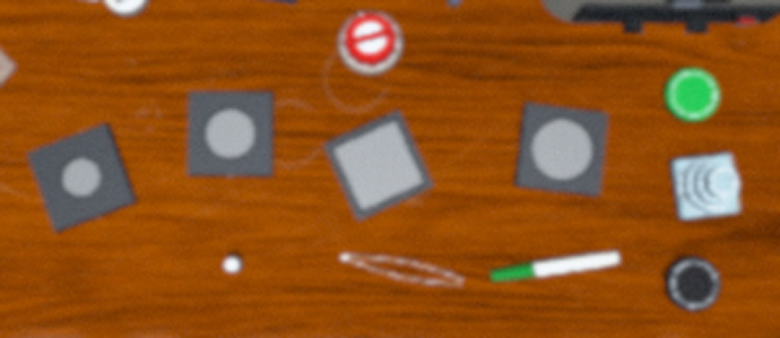

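View pics/sidec.png

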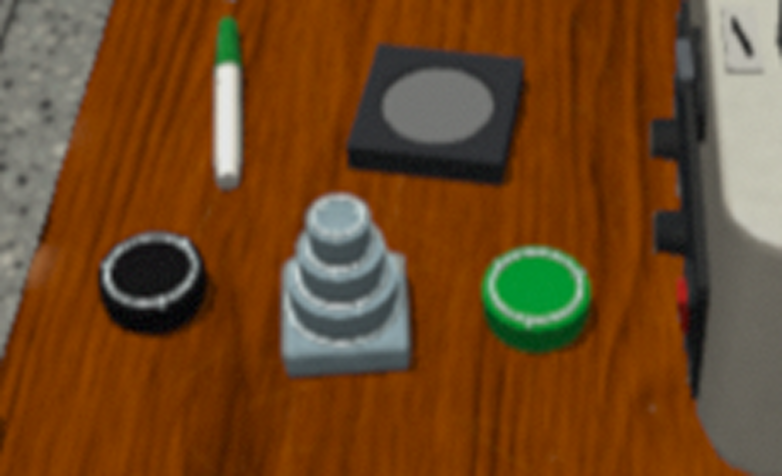

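```bash
python3 - <<'E'
from h import *
im=cv2.imread('pics/top0.png');k=cam('top')
# inner recess areas
for (u,v) in [(201,258),(258,241),(315,253),(386,247)]:
    g=cv2.cvtColor(im[v-20:v+20,u-20:u+20],cv2.COLOR_BGR2GRAY)
    print(g[20,:].tolist())
    m=(g>95).astype(np.uint8); hs=cv2.cvtColor(im[v-20:v+20,u-20:u+20],cv2.COLOR_BGR2HSV); m[hs[...,1]>60]=0
    n,l,s,c=cv2.connectedComponentsWithStats(m)
    i=l[20,20];p=c[i]+[u-20,v-20];print('recess area px',s[i][4],p,plane(k,p,.014).round(4))
ks=cam('side')
print('side proj of stack guess', proj(ks,[.477,-.29,.08]),proj(ks,[.477,-.29,.0]))
st=manip.read_state();print(R.from_quat(st['orientation']).as_matrix().round(3))
E
```

```text
[86, 91, 90, 91, 87, 86, 86, 86, 90, 91, 87, 87, 103, 137, 163, 168, 174, 169, 171, 171, 170, 171, 172, 173, 172, 170, 157, 132, 102, 93, 89, 89, 91, 93, 94, 92, 83, 76, 76, 87]
recess area px 221 [201.09049774 257.90497738] [0.4827 0.3655 0.014 ]
[91, 90, 92, 96, 96, 95, 94, 93, 91, 93, 105, 138, 166, 173, 176, 175, 178, 175, 176, 174, 175, 178, 178, 176, 176, 176, 178, 177, 169, 148, 113, 98, 98, 96, 96, 89, 80, 77, 72, 76]
recess area px 549 [259.10382514 244.24772313] [0.5209 0.2084 0.014 ]
[94, 97, 95, 96, 106, 126, 153, 175, 180, 180, 180, 184, 183, 183, 183, 180, 182, 182, 181, 182, 181, 181, 182, 182, 184, 182, 182, 185, 182, 183, 182, 180, 179, 172, 151, 121, 101, 97, 96, 95]
recess area px 923 [315.10184182 253.88732394] [0.4952 0.055  0.014 ]
[95, 90, 88, 85, 80, 93, 96, 100, 130, 158, 171, 173, 176, 177, 177, 176, 178, 176, 175, 174, 175, 174, 177, 178, 172, 173, 175, 174, 174, 172, 163, 133, 104, 91, 90, 93, 94, 89, 91, 90]
recess area px 595 [384.45210084 248.24705882] [ 0.5116 -0.1352  0.014 ]
side proj of stack guess [290.56416722 344.06934235] [293.01452531 376.2749412 ]
[[ 0.277 -0.961 -0.   ]
 [-0.961 -0.277  0.001]
 [-0.001  0.    -1.   ]]
```

In the side crop the stack is the pale four-tier one at about (337,290), and it is the only stack that matches the description. The black dish at (152,280) and the green one at (537,295) are the single look-alikes to leave alone. Recess widths of about 15, 19 and 23 px (40, 52 and 64 mm) put small at (201,258), medium at (258,241) and large at (386,247), with the square one at (315,253). I'm moving above the stack now.

```bash
python3 -m creep '[[[-1,-1.7,-3.0,0,0,0,0.01],[-1,-4.7,-8.3,0,0,0,0.04],[-1,-7.7,-13.6,0,0,0,0.06],[-1,-10.7,-18.9,0,0,0,0.09],[-1,-13.7,-24.2,0,0,0,0.11],[-1,-16.7,-29.5,0,0,0,0.13],[-1,-19.7,-34.8,0,0,0,0.15],[-1,-21.4,-37.8,0,0,0,0.17]]]' 40; python3 - <<'E'
from h import *
s=manip.read_state();print(s['eef_pos'].round(4),s['t'])
im=manip.capture('wrist');cv2.imwrite('pics/w1.png',im)
np.save('w1.npy',np.r_[s['eef_pos'],s['orientation']])
E
```

```text
t: 1.15
eef_pos: [0.4793, -0.2869, 0.2452]
orientation: [0.746, -0.666, -0.0, -0.001]
ft_force: [-0.4, -0.2, 0.6]
grip_width: 0.0857
[ 0.4793 -0.2869  0.2452] 1.15
```

View pics/w1.png

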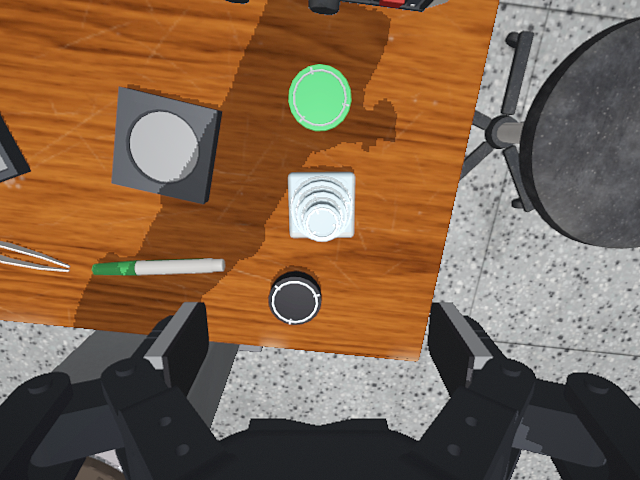

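Stack at (321,206): the square plate spans about (289-354, 172-239) and is nearly aligned with the image, with the top dish at (322,222). The black look-alike is at (295,298) and the green one at (320,98). I'll zoom in to measure.

```bash
python3 - <<'E'
from h import *
im=cv2.imread('pics/w1.png')
cv2.imwrite('pics/w1c.png',cv2.resize(im[160:250,275:370],None,fx=6,fy=6,interpolation=cv2.INTER_CUBIC))
E
```

```text
(no output)
```

View pics/w1c.png

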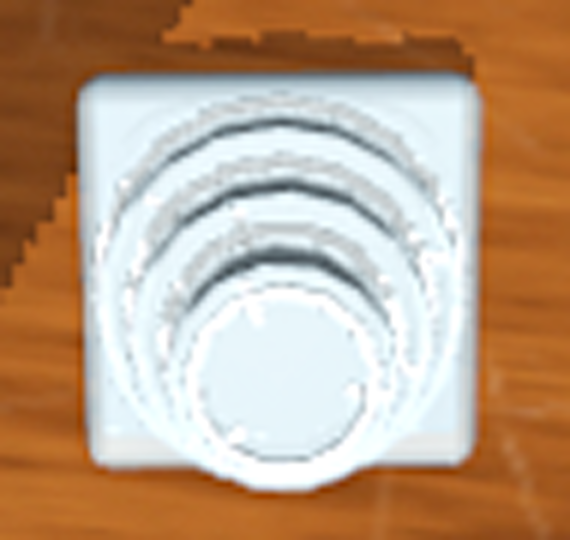

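```bash
python3 - <<'E'
from h import *
a=np.load('w1.npy');s=dict(eef_pos=a[:3],orientation=a[3:]);k=cam('wrist',s)
f=lambda u,v,z:plane(k,(275+u/6-.4,160+v/6-.4),z).round(4)
print('cam',np.linalg.inv(k[1])[:3,3])
print('d32 rim',f(284,373,.081),'lid bottom edge',f(285,492,.08))
print('rim dia', np.linalg.norm(f(187,373,.081)-f(382,373,.081)))
P=[f(88,467,.02),f(472,467,.02),f(80,73,.005),f(482,73,.005)]
for p in P:print(p)
print('plate c',np.mean(P,0)[:2],[np.degrees(np.arctan2(*(q-p)[1::-1])).round(1) for p,q in((P[0],P[1]),(P[2],P[3]))], np.linalg.norm(P[0]-P[1]),np.linalg.norm(P[0]-P[2]))
# 56 & 44 bottom/top extents
print('d56 back lid edge (z.025)',f(280,95,.025),'d44',f(280,152,.045),'d32',f(282,222,.065))
for n,u,v,z in (('56L',95,250,.04),('56R',462,250,.04)):print(n,f(u,v,z))
print(R.from_quat(s['orientation']).as_matrix().round(4))
E
```

```text
cam [ 0.55300603 -0.27787327  0.37418414]
d32 rim [ 0.4757 -0.2897  0.081 ] lid bottom edge [ 0.4588 -0.2919  0.08  ]
rim dia 0.026172504656604825
[ 0.4402 -0.2621  0.02  ]
[ 0.4473 -0.3246  0.02  ]
[ 0.5019 -0.2541  0.005 ]
[ 0.5092 -0.3189  0.005 ]
plate c [ 0.47465  -0.289925] [np.float64(-83.5), np.float64(-83.6)] 0.06290198725000666 0.06399914061923023
d56 back lid edge (z.025) [ 0.5048 -0.2863  0.025 ] d44 [ 0.4993 -0.2867  0.045 ] d32 [ 0.4929 -0.2876  0.065 ]
56L [ 0.4807 -0.261   0.04  ]
56R [ 0.4869 -0.3157  0.04  ]
[[ 1.136e-01 -9.935e-01  4.000e-04]
 [-9.935e-01 -1.136e-01  1.000e-03]
 [-1.000e-03 -5.000e-04 -1.000e+00]]
```

The dish_32 axis is at (0.476, -0.290) and the plate centre at (0.475, -0.290), turned -83.5°. The stack is concentric and the jaws already line up with the plate. Next I lower onto dish_32 with the TCP at z ≈ 0.0805.

```bash
python3 -m creep '[[[-1,0.1,0.1,2,0,0,0],[-1,0.2,0.3,6,0,0,0],[-1,0.27,0.4,10,0,0,0],[-1,0.27,0.4,13.5,0,0,0],[-1,0.27,0.4,15.5,0,0,0],[-1,0.27,0.4,16.4,0,0,0],[-1,0.27,0.4,16.4,0,0,0],[-1,0.27,0.4,16.4,0,0,0]]]' 40; python3 - <<'E'
from h import *
im=manip.capture('wrist');cv2.imwrite('pics/w2.png',im)
im=manip.capture('side');cv2.imwrite('pics/s2.png',cv2.resize(im[270:420,200:400],None,fx=4,fy=4))
E
```

```text
t: 2.2
eef_pos: [0.4739, -0.2937, 0.0822]
orientation: [0.745, -0.667, 0.001, -0.0]
ft_force: [-0.5, -0.1, 0.7]
grip_width: 0.0855
```

View pics/w2.png

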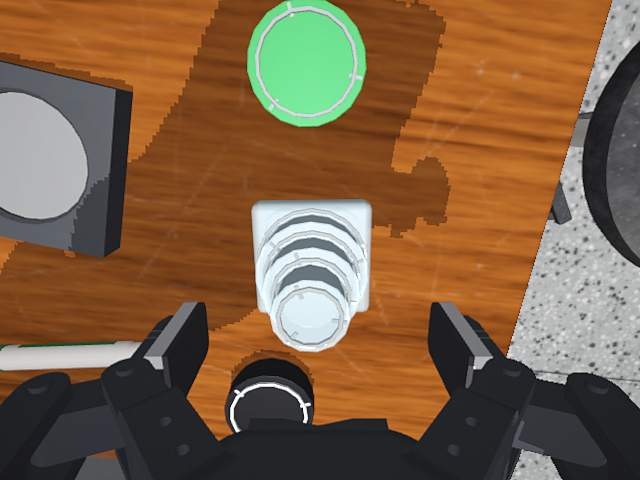

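View pics/s2.png

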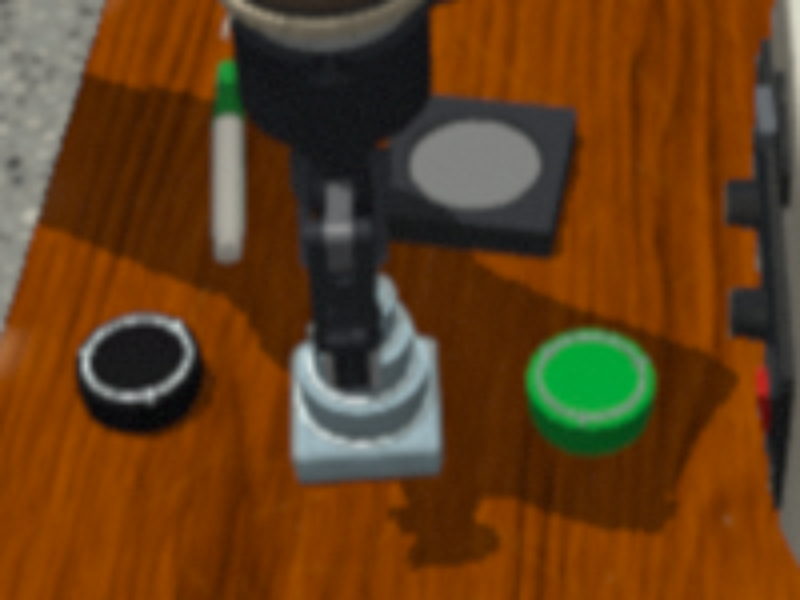

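The dish_32 rim is centred near (311,315), left of the jaw centre line at 318. The arm settled about 4 mm off the target, so I'll measure that and trim.

```bash
python3 - <<'E'
from h import *
s=manip.read_state();k=cam('wrist',s);print(s['eef_pos'])
M=R.from_quat(s['orientation']).as_matrix()
im=cv2.imread('pics/w2.png')
cv2.imwrite('pics/w2c.png',cv2.resize(im[195:360,240:385],None,fx=4,fy=4,interpolation=cv2.INTER_CUBIC))
for u,v in((311,315),):
    p=plane(k,(u,v),.081);print(p, 'tool', (M.T@(p-s['eef_pos'])*100).round(2))
p=np.array([.476,-.290,.0805]);print((M.T@(p-s['eef_pos'])*100).round(2))
E
```

```text
[ 0.47397428 -0.29365519  0.0822301 ]
[ 0.47595703 -0.29006964  0.081     ] tool [-0.33 -0.24  0.12]
[-0.34 -0.24  0.17]
```

View pics/w2c.png

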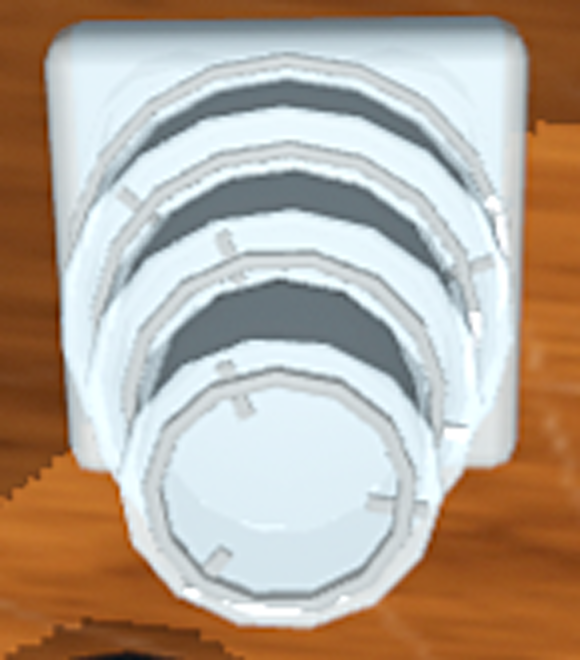

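Both views agree: dish_32 is at (0.476, -0.290). I'll trim the position and close the jaws.

```bash
python3 -m creep '[[[-1,-0.34,-0.24,0.15,0,0,0],[-1,-0.34,-0.24,0.15,0,0,0],[0.2,-0.34,-0.24,0.15,0,0,0],[1,-0.34,-0.24,0.15,0,0,0],[1,-0.34,-0.24,0.15,0,0,0],[1,-0.34,-0.24,0.15,0,0,0],[1,-0.34,-0.24,0.15,0,0,0],[1,-0.34,-0.24,0.15,0,0,0]]]' 40; python3 - <<'E'
from h import *
im=manip.capture('wrist');cv2.imwrite('pics/w3.png',im)
E
```

```text
t: 3.3
eef_pos: [0.4754, -0.2897, 0.08]
orientation: [0.745, -0.667, 0.0, 0.0]
ft_force: [-1.7, 0.5, 4.7]
grip_width: 0.0289
```

View pics/w3.png

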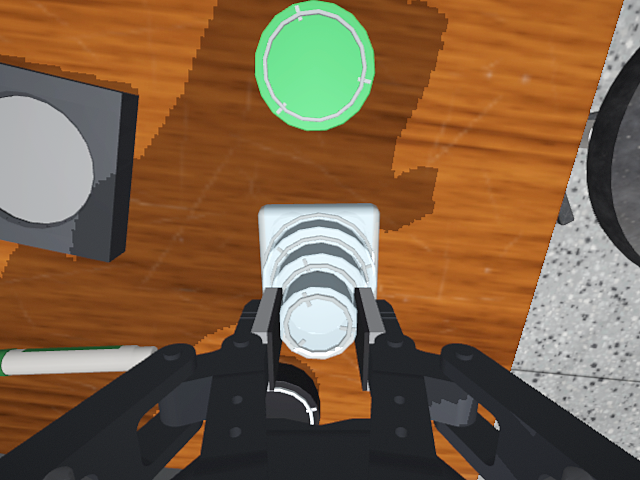

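The jaws hold dish_32 on its lid: both pads sit against the rim at (280-357, 290). The 0.0289 reading is under 32 mm, but the pad-tip pixels fit a 32 mm width with the tips 14 mm ahead of the TCP. I'll lift and carry it to block_small.

```bash
python3 -m creep '[[[1,0,0,-1,0,0,0],[1,0,0,-3.5,0,0,0],[1,-1,-0.1,-6.5,0,0,0],[1,-4,-0.5,-9,0,0,0],[1,-9,-1.1,-10,0,0,0],[1,-14,-1.7,-10,0,0,0],[1,-19,-2.3,-10,0,0,0],[1,-24,-2.9,-10,0,0,0]]]' && python3 - <<'E'
from h import *
im=manip.capture('side');cv2.imwrite('pics/s4.png',im)
E
```

```text
t: 4.35
eef_pos: [0.4777, -0.0464, 0.1804]
orientation: [0.745, -0.667, 0.0, -0.0]
ft_force: [0.9, 0.5, 0.2]
grip_width: 0.0292
```

View pics/s4.png

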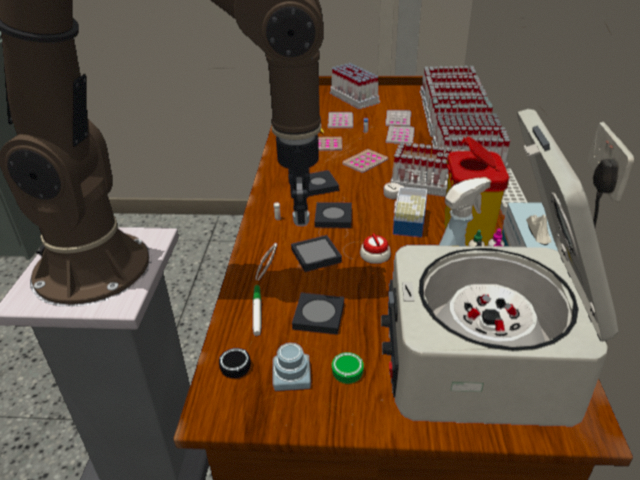

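The stack stands undisturbed at (291,365) without its top dish. Next I move over block_small.

```bash
python3 -m creep '[[[1,-5.5,-0.7,0,0,0,0],[1,-11.5,-1.4,0,0,0,0],[1,-17.5,-2.1,0,0,0,0],[1,-23.5,-2.9,0,0,0,0],[1,-29.5,-3.6,0,0,0,0],[1,-35,-4.3,0,0,0,0],[1,-39,-4.8,0,0,0,0],[1,-40.9,-5,0,0,0,0]]]' && python3 -m creep '[[[1,0,0,0,0,0,0],[1,0,0,0,0,0,0]]]' && python3 - <<'E'
from h import *
s=manip.read_state();im=manip.capture('wrist');cv2.imwrite('pics/w5.png',im);np.save('w5.npy',np.r_[s['eef_pos'],s['orientation']]);print(s['joints'].round(2))
E
```

```text
t: 5.4
eef_pos: [0.4817, 0.3665, 0.18]
orientation: [0.746, -0.666, -0.0, -0.0]
ft_force: [-0.4, -0.3, -0.6]
grip_width: 0.0293
t: 5.65
eef_pos: [0.4829, 0.3618, 0.1797]
orientation: [0.744, -0.668, 0.001, 0.001]
ft_force: [-0.0, -0.4, -0.5]
grip_width: 0.0292
[-0.52  0.48 -0.3   1.69  0.16  1.   -2.34]
```

View pics/w5.png

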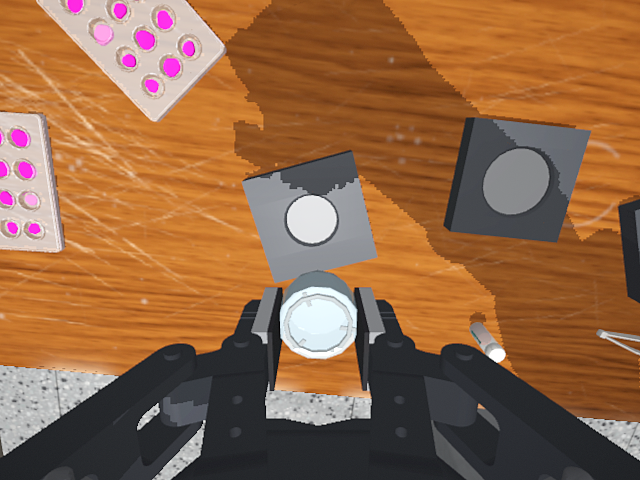

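The block_small recess is at (312,219), with the held dish at (318,318) and the vial at (487,342). I'll measure the recess.

```bash
cat > rec.py <<'E'
from h import *
import sys
def recess(img,npy,seed,z=.014,thr=None,show=None):
    im=cv2.imread(img);a=np.load(npy);s=dict(eef_pos=a[:3],orientation=a[3:]);k=cam('wrist',s)
    g=cv2.cvtColor(im,cv2.COLOR_BGR2GRAY);hs=cv2.cvtColor(im,cv2.COLOR_BGR2HSV)
    x,y=seed;ref=int(g[y,x]);m=((g>(thr or ref*.8))&(hs[...,1]<70)).astype(np.uint8)
    n,l,st,c=cv2.connectedComponentsWithStats(m,connectivity=4);i=l[y,x]
    cs,_=cv2.findContours((l==i).astype(np.uint8),cv2.RETR_EXTERNAL,cv2.CHAIN_APPROX_NONE)
    pts=max(cs,key=cv2.contourArea)[:,0,:]
    P=np.array([plane(k,p,z)[:2] for p in pts],np.float32)
    M=R.from_quat(s['orientation']).as_matrix()
    return P,s,M
if __name__=='__main__':
    img,npy,u,v,tgt=sys.argv[1],sys.argv[2],int(sys.argv[3]),int(sys.argv[4]),float(sys.argv[5])
    P,s,M=recess(img,npy,(u,v),thr=float(sys.argv[6]) if len(sys.argv)>6 else None)
    (cx,cy),r=cv2.minEnclosingCircle(P);e=cv2.fitEllipse(P);rr=cv2.minAreaRect(P)
    print('circle',cx,cy,'d',2*r,'ellipse',e,'rect',rr)
    c=np.array([e[0][0],e[0][1],tgt]);print('shift cm tool',(M.T@(c-s['eef_pos'])*100).round(2))
E
python3 rec.py pics/w5.png w5.npy 312 219 .1
python3 - <<'E'
from h import *
a=np.load('w5.npy');s=dict(eef_pos=a[:3],orientation=a[3:]);k=cam('wrist',s);M=R.from_quat(s['orientation']).as_matrix()
# held dish rim centre vs tool
for uv in((317.5,320),):
    p=plane(k,uv,s['eef_pos'][2]+.001);print((M.T@(p-s['eef_pos'])*1000).round(1))
im=cv2.imread('pics/w5.png');cv2.imwrite('pics/w5c.png',cv2.resize(im[140:370,230:410],None,fx=2.6,fy=2.6))
E
```

```text
circle 0.47989124059677124 0.36720162630081177 d 0.03999727591872215 ellipse ((0.4800448715686798, 0.3672831654548645), (0.03868730738759041, 0.0391075573861599), 179.458251953125) rect ((0.48000022768974304, 0.3672579228878021), (0.03931908309459686, 0.0389215424656868), 50.88138961791992)
shift cm tool [-0.59  0.22  7.97]
[-0.8 -1.5 -1. ]
```

View pics/w5c.png

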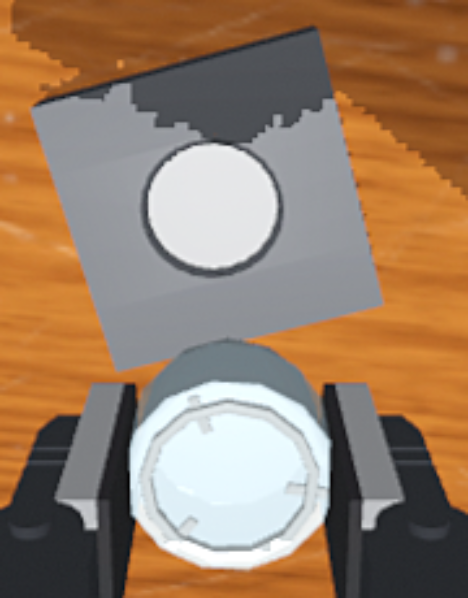

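The recess centre is (0.4800, 0.3673) with a diameter of 40 mm, which confirms it is the small one. I'll lower partway and check again once the arm settles.

```bash
python3 -m creep '[[[1,-0.3,0.1,1.5,0,0,0],[1,-0.55,0.3,4.5,0,0,0],[1,-0.55,0.3,7,0,0,0],[1,-0.55,0.3,8,0,0,0],[1,-0.55,0.3,8,0,0,0],[1,-0.55,0.3,8,0,0,0],[1,-0.55,0.3,8,0,0,0]]]' && python3 - <<'E'
from h import *
s=manip.read_state();im=manip.capture('wrist');cv2.imwrite('pics/w6.png',im);np.save('w6.npy',np.r_[s['eef_pos'],s['orientation']]);print(s['joints'].round(2),s['qd'].round(3),s['eef_pos'],s['orientation'])
E
```

```text
t: 6.58
eef_pos: [0.4791, 0.3696, 0.1007]
orientation: [0.745, -0.667, 0.0, -0.001]
ft_force: [0.2, 0.7, 0.5]
grip_width: 0.0295
[-0.55  0.57 -0.28  1.76  0.2   0.84 -2.39] [-0.001  0.     0.002  0.002 -0.001 -0.001  0.   ] [0.47912746 0.3695653  0.10072831] [ 7.45086067e-01 -6.66967852e-01  1.23840785e-04 -7.88320523e-04]
```

View pics/w6.png

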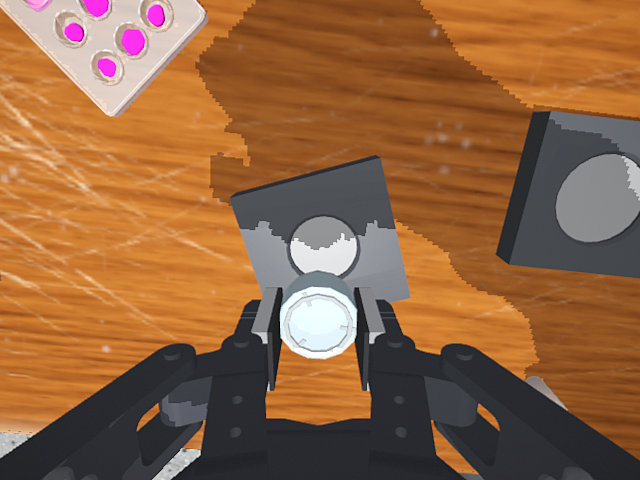

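```bash
python3 - <<'E'
from h import *
a=np.load('w6.npy');s=dict(eef_pos=a[:3],orientation=a[3:]);k=cam('wrist',s);M=R.from_quat(s['orientation']).as_matrix()
im=cv2.imread('pics/w6.png');cv2.imwrite('pics/w6c.png',cv2.resize(im[150:370,220:420],None,fx=2.7,fy=2.7))
g=cv2.cvtColor(im,cv2.COLOR_BGR2GRAY)
# dark groove edges by rows
for r in (235,245,255): print(r,g[r,282:296].tolist(),g[r,350:366].tolist())
print(g[205:225,322].tolist())
t=lambda u,v,z:(M.T@(plane(k,(u,v),z)-s['eef_pos'])*1000).round(1)
print('top edge',t(323,215.5,.014),'L',t(288.5,247,.014),'R',t(359,247,.014))
print('dish rim',t(317.5,320,s['eef_pos'][2]+.001), t(280,320,s['eef_pos'][2]-.001),t(357,320,s['eef_pos'][2]-.001))
E
```

```text
235 [76, 79, 79, 78, 79, 78, 80, 73, 64, 59, 50, 134, 154, 150] [147, 148, 150, 149, 93, 78, 86, 114, 152, 157, 156, 104, 63, 64, 58, 142]
245 [157, 159, 160, 163, 157, 112, 83, 75, 189, 234, 235, 232, 232, 232] [232, 231, 231, 231, 233, 243, 186, 88, 85, 82, 148, 161, 157, 155, 154, 155]
255 [154, 154, 155, 156, 165, 120, 84, 86, 70, 202, 235, 234, 231, 231] [229, 230, 230, 233, 245, 177, 69, 88, 88, 98, 148, 158, 154, 154, 153, 152]
[80, 80, 80, 81, 80, 80, 81, 82, 80, 62, 51, 97, 146, 152, 149, 149, 149, 148, 149, 149]
top edge [  2.4 -20.5  86.8] L [-18.4  -1.   86.7] R [24.1 -1.  86.7]
dish rim [-0.8 -1.5 -1. ] [-15.3  -0.3   1. ] [14.4 -0.3  1. ]
```

View pics/w6c.png

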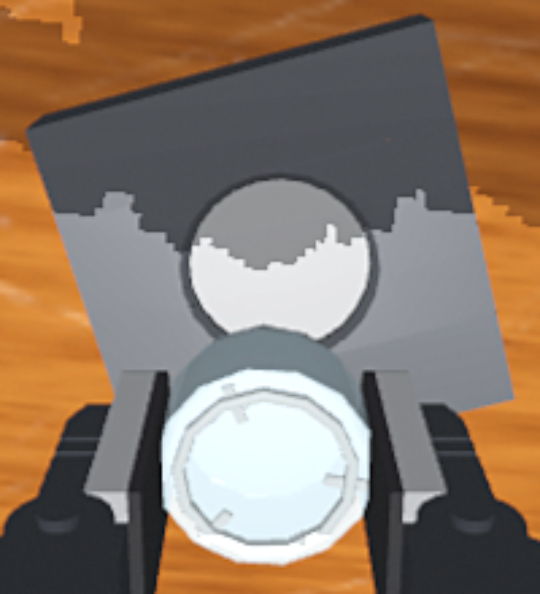

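The recess centre sits 2.4 mm in tool +x at this settled pose, and the dish is at about -0.5 mm, so I shift +2.8 mm and go down. The final TCP height is about 0.034.

```bash
python3 -m creep '[[[1,0.28,0.08,1,0,0,0],[1,0.28,0.08,3,0,0,0],[1,0.28,0.08,5,0,0,0],[1,0.28,0.08,6,0,0,0],[1,0.28,0.08,6.2,0,0,0],[1,0.28,0.08,6.2,0,0,0],[1,0.28,0.08,6.2,0,0,0]]]' && python3 - <<'E'
from h import *
s=manip.read_state();im=manip.capture('wrist');cv2.imwrite('pics/w7.png',im);print(s['eef_pos'],s['orientation'])
E
```

```text
t: 7.5
eef_pos: [0.4785, 0.3667, 0.0385]
orientation: [0.745, -0.667, 0.0, -0.001]
ft_force: [0.8, 0.3, -0.4]
grip_width: 0.0294
[0.47850917 0.36669415 0.03846205] [ 7.45151756e-01 -6.66894693e-01  8.12218042e-05 -5.68119777e-04]
```

View pics/w7.png

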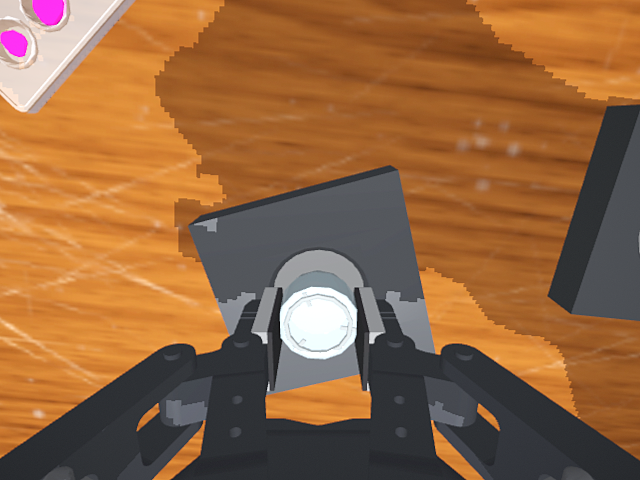

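The recess (274-364, top at 250) is centred around the dish at 318. I'll set it down slowly.

```bash
python3 - <<'E'
from h import *
s=manip.read_state();k=cam('wrist',s);M=R.from_quat(s['orientation']).as_matrix()
im=cv2.imread('pics/w7.png');g=cv2.cvtColor(im,cv2.COLOR_BGR2GRAY);print(g[242:275,319].tolist(),g[285,262:290].tolist(),g[280,350:376].tolist())
t=lambda u,v,z:(M.T@(plane(k,(u,v),z)-s['eef_pos'])*1000).round(1)
print(t(319,250,.014),t(275,285,.014),t(364,285,.014))
E
python3 -m creep '[[[1,0,0,0.15,0,0,0],[1,0,0,0.3,0,0,0],[1,0,0,0.4,0,0,0],[1,0,0,0.45,0,0,0],[1,0,0,0.45,0,0,0]]]'
```

```text
[86, 86, 88, 89, 85, 71, 64, 83, 158, 165, 161, 161, 161, 160, 161, 161, 160, 159, 159, 159, 159, 160, 159, 159, 159, 159, 160, 163, 136, 116, 132, 140, 140] [86, 85, 85, 85, 85, 85, 83, 72, 68, 69, 68, 56, 120, 158, 163, 160, 161, 161, 161, 161, 159, 160, 160, 159, 160, 160, 157, 144] [159, 159, 159, 159, 159, 159, 159, 159, 159, 159, 161, 167, 135, 83, 69, 72, 72, 78, 83, 86, 86, 86, 86, 87, 86, 86]
[ -0.2 -20.8  24.5] [-19.7  -4.4  24.5] [19.8 -4.4 24.4]
t: 8.18
eef_pos: [0.4782, 0.3663, 0.034]
orientation: [0.745, -0.667, 0.0, -0.0]
ft_force: [-2.8, -2.8, 8.0]
grip_width: 0.0293
```

The z force of 8 N shows contact at a TCP height of 0.034, the expected seated height. I'll release and retreat.

```bash
python3 -m creep '[[[0.2,0,0,-0.05,0,0,0],[-1,0,0,-0.05,0,0,0],[-1,0,0,-0.05,0,0,0],[-1,0,0,-0.05,0,0,0],[-1,0,0,-1,0,0,0],[-1,0,0,-4,0,0,0],[-1,0,0,-8,0,0,0],[-1,0,0,-12,0,0,0]]]' && python3 - <<'E'
from h import *
s=manip.read_state();im=manip.capture('wrist');cv2.imwrite('pics/w8.png',im);np.save('w8.npy',np.r_[s['eef_pos'],s['orientation']])
E
```

```text
t: 9.18
eef_pos: [0.4781, 0.3663, 0.1551]
orientation: [0.745, -0.667, -0.0, -0.0]
ft_force: [0.9, -0.1, -0.1]
grip_width: 0.0856
```

View pics/w8.png

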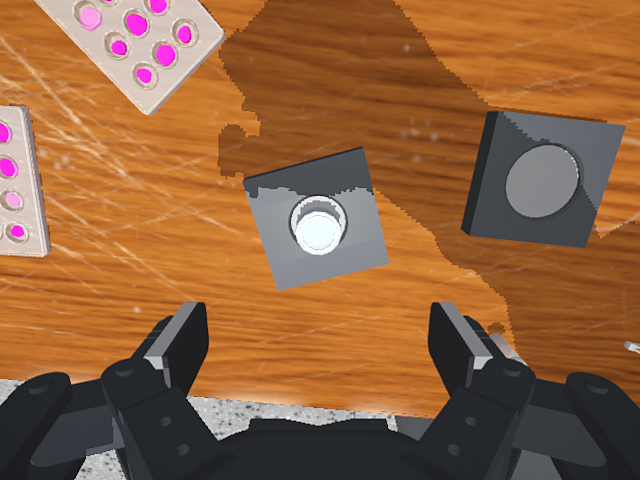

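dish_32 sits in its recess at (319,230). Returning to the stack.

```bash
python3 -m creep '[[[-1,3,0.3,0,0,0,0],[-1,8,0.9,0,0,0,0],[-1,14,1.6,0,0,0,0],[-1,20,2.3,0,0,0,0],[-1,26,3,0,0,0,0],[-1,32,3.7,0,0,0,0],[-1,38,4.3,0,0,0,0],[-1,44,5,0,0,0,0]]]' && python3 -m creep '[[[-1,6,0.7,0,0,0,0],[-1,12,1.4,0,0,0,0],[-1,17,1.9,0,0,0,0],[-1,20,2.3,0,0,0,0],[-1,21.2,2.4,0,0,0,0],[-1,21.2,2.4,0,0,0,0],[-1,21.2,2.4,0,0,0,0]]]' && python3 - <<'E'
from h import *
s=manip.read_state();im=manip.capture('wrist');cv2.imwrite('pics/w9.png',im);np.save('w9.npy',np.r_[s['eef_pos'],s['orientation']]);print(s['qd'].round(3))
cv2.imwrite('pics/w9c.png',cv2.resize(im[170:330,240:400],None,fx=3.7,fy=3.7,interpolation=cv2.INTER_CUBIC))
E
```

```text
t: 10.22
eef_pos: [0.4772, -0.0784, 0.1541]
orientation: [0.745, -0.667, 0.001, -0.0]
ft_force: [1.8, -0.0, 0.2]
grip_width: 0.0855
t: 11.1
eef_pos: [0.4771, -0.2879, 0.1534]
orientation: [0.746, -0.666, -0.0, -0.0]
ft_force: [0.4, 0.1, -0.3]
grip_width: 0.0854
[-0.004 -0.003  0.002  0.002  0.002 -0.002  0.005]
```

View pics/w9.png

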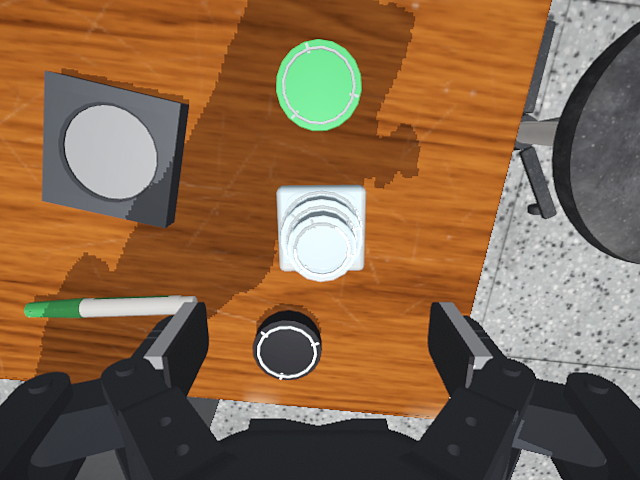

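View pics/w9c.png

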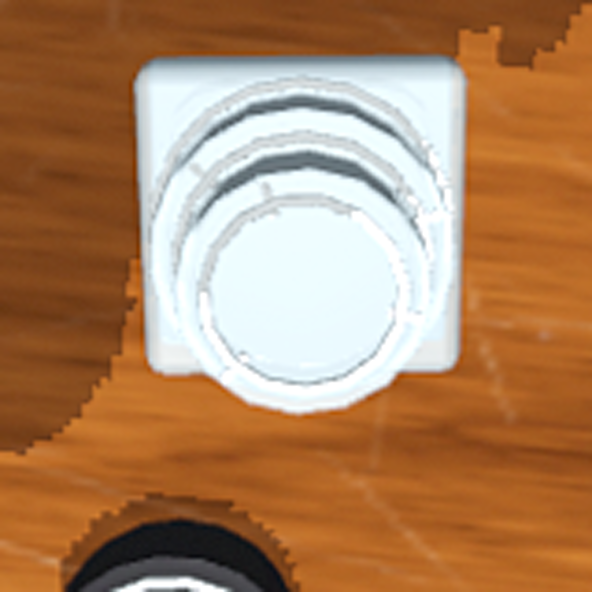

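dish_44 is now on top, its rim centred at crop (304,289), or about (322,248) in the full picture.

```bash
python3 - <<'E'
from h import *
a=np.load('w9.npy');s=dict(eef_pos=a[:3],orientation=a[3:]);k=cam('wrist',s);M=R.from_quat(s['orientation']).as_matrix()
P=lambda u,v,z:plane(k,(240+u/3.7-.4,170+v/3.7-.4),z)
c=P(304,289,.061);b=P(304,413,.06);print('rim',c,'edge',b, 'lidwidth',P(177,290,.058)-P(431,290,.058))
p=np.array([(c[0]+b[0]+.022)/2,c[1],.059]);print(p,'shift',(M.T@(p-s['eef_pos'])*100).round(2))
E
python3 rec.py pics/w9.png w9.npy 111 151 .1
python3 rec.py pics/w8.png w8.npy 542 181 .1
```

```text
rim [ 0.47590513 -0.28973795  0.061     ] edge [ 0.45305275 -0.29239046  0.06      ] lidwidth [-0.00483321  0.04286169  0.        ]
[ 0.47547894 -0.28973795  0.059     ] shift [0.17 0.19 9.44]
circle 0.5126670598983765 -0.13772661983966827 d 0.06381088495254517 ellipse ((0.5127083659172058, -0.1376318335533142), (0.06227780133485794, 0.0629868358373642), 106.84807586669922) rect ((0.5127949714660645, -0.13780918717384338), (0.06298454105854034, 0.062482547014951706), 45.594539642333984)
shift cm tool [-14.53  -5.23   5.36]
circle 0.5273643732070923 0.21136483550071716 d 0.051923852413892746 ellipse ((0.5273001790046692, 0.21117670834064484), (0.050120048224925995, 0.05107870325446129), 79.70718383789062) rect ((0.5272380113601685, 0.21106207370758057), (0.050471220165491104, 0.051147378981113434), 55.6103401184082)
shift cm tool [15.97 -3.18  5.51]
```

Recess checks: medium at (0.5273, 0.2112) with d 52 mm, large at (0.5127, -0.1377) with d 64 mm. Now I grip dish_44.

```bash
python3 -m creep '[[[-1,0.17,0.19,2,0,0,0],[-1,0.17,0.19,5,0,0,0],[-1,0.17,0.19,7.5,0,0,0],[-1,0.17,0.19,9,0,0,0],[-1,0.17,0.19,9.4,0,0,0],[-1,0.17,0.19,9.4,0,0,0],[-1,0.17,0.19,9.4,0,0,0],[-1,0.17,0.19,9.4,0,0,0]]]'; python3 - <<'E'
from h import *
s=manip.read_state();im=manip.capture('wrist');cv2.imwrite('pics/w10.png',im);print(s['eef_pos'])
E
```

```text
t: 12.15
eef_pos: [0.4753, -0.292, 0.06]
orientation: [0.745, -0.667, 0.001, -0.0]
ft_force: [-0.4, -0.3, 0.2]
grip_width: 0.0855
[ 0.47533779 -0.29199802  0.05999946]
```

View pics/w10.png

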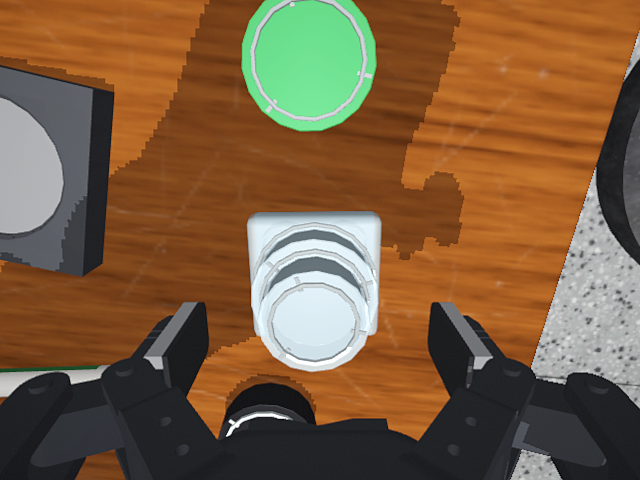

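dish_44 is at (314,323), about 2 mm left of the jaw centre. I'll trim -0.22 cm in x and close.

```bash
python3 -m creep '[[[-1,-0.22,0,0.1,0,0,0],[-1,-0.22,0,0.1,0,0,0],[0.2,-0.22,0,0.1,0,0,0],[1,-0.22,0,0.1,0,0,0],[1,-0.22,0,0.1,0,0,0],[1,-0.22,0,0.1,0,0,0],[1,-0.22,0,0.1,0,0,0],[1,-0.22,0,0.1,0,0,0]]]' 40; python3 - <<'E'
from h import *
s=manip.read_state();im=manip.capture('wrist');cv2.imwrite('pics/w11.png',im[150:470,160:480])
E
```

```text
t: 13.2
eef_pos: [0.4747, -0.2896, 0.0586]
orientation: [0.745, -0.667, 0.0, 0.0]
ft_force: [-0.9, 1.0, 6.5]
grip_width: 0.0415
```

View pics/w11.png

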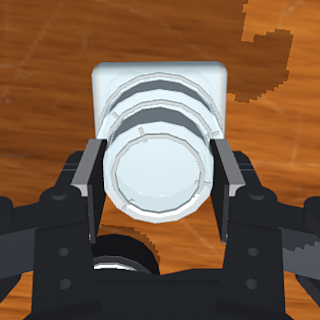

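The pads hold dish_44 on its lid. Carrying it to block_medium.

```bash
python3 -m creep '[[[1,0,0,-1,0,0,0],[1,0,0,-3.5,0,0,0],[1,-1,-0.2,-6.5,0,0,0],[1,-4,-0.9,-8.5,0,0,0],[1,-9,-2,-9,0,0,0],[1,-14.5,-3.2,-9,0,0,0],[1,-20,-4.4,-9,0,0,0],[1,-25.5,-5.6,-9,0,0,0]]]' && python3 -m creep '[[[1,-5.5,-1.2,0,0,0,0],[1,-11,-2.4,0,0,0,0],[1,-16.5,-3.6,0,0,0,0],[1,-21,-4.6,0,0,0,0],[1,-23.4,-5.1,0,0,0,0],[1,-23.7,-5.1,0,0,0,0],[1,-23.7,-5.1,0,0,0,0],[1,-23.7,-5.1,0,0,0,0]]]' && python3 - <<'E'
from h import *
s=manip.read_state();im=manip.capture('wrist');cv2.imwrite('pics/w12.png',im);np.save('w12.npy',np.r_[s['eef_pos'],s['orientation']]);print(s['qd'].round(3),s['joints'].round(2))
M=R.from_quat(s['orientation']).as_matrix();p=np.array([.5273,.2112,.0326]);print((M.T@(p-s['eef_pos'])*100).round(2))
E
```

```text
t: 14.25
eef_pos: [0.5024, -0.0282, 0.149]
orientation: [0.745, -0.667, 0.0, -0.0]
ft_force: [0.8, -0.5, -1.0]
grip_width: 0.0414
t: 15.25
eef_pos: [0.5269, 0.2094, 0.1483]
orientation: [0.744, -0.668, 0.0, 0.0]
ft_force: [0.5, -0.2, 0.4]
grip_width: 0.0413
[-0.001 -0.001 -0.003 -0.003  0.001 -0.003 -0.003] [-0.29  0.46 -0.25  1.82  0.14  0.89 -2.07]
[-0.18 -0.06 11.57]
```

View pics/w12.png

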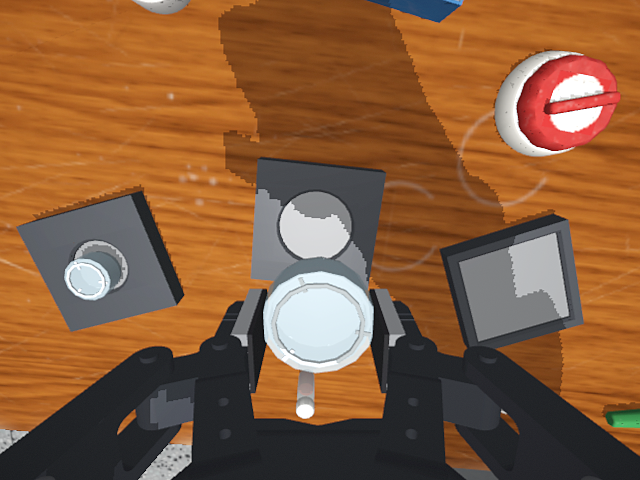

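```bash
python3 - <<'E'
import cv2
im=cv2.imread('pics/w12.png');g=cv2.cvtColor(im,cv2.COLOR_BGR2GRAY)
print(g[215,285:370:4].tolist())
E
```

```text
[219, 218, 219, 220, 223, 125, 134, 135, 135, 135, 134, 129, 218, 171, 134, 134, 112, 70, 70, 71, 71, 71]
```

The block_medium recess is at (315,223), the held dish at (318,317), the vial at (305,408), well clear, and the square recess at (515,290).

```bash
python3 rec.py pics/w12.png w12.npy 300 230 .0326 105;python3 rec.py pics/w12.png w12.npy 485 300 .0326 105
python3 -m creep '[[[1,-0.1,0,1.5,0,0,0],[1,-0.18,0,4.5,0,0,0],[1,-0.18,0,7,0,0,0],[1,-0.18,0,7.5,0,0,0],[1,-0.18,0,7.5,0,0,0],[1,-0.18,0,7.5,0,0,0]]]' && python3 - <<'E'
from h import *
s=manip.read_state();im=manip.capture('wrist');cv2.imwrite('pics/w13.png',im);np.save('w13.npy',np.r_[s['eef_pos'],s['orientation']])
E
```

```text
circle 0.45389020442962646 0.2262486219406128 d 0.20061607658863068 ellipse ((0.464113712310791, 0.20724423229694366), (0.0859961211681366, 0.18057163059711456), 102.78572845458984) rect ((0.45957300066947937, 0.20430055260658264), (0.20035356283187866, 0.08877784758806229), 14.586884498596191)
shift cm tool [-0.47  6.26 11.57]
circle 0.4940189719200134 0.05522798374295235 d 0.10052447766065598 ellipse ((0.49430638551712036, 0.05509060621261597), (0.082694873213768, 0.08518542349338531), 24.09604835510254) rect ((0.49413377046585083, 0.055066607892513275), (0.07198160141706467, 0.07202143222093582), 24.948734283447266)
shift cm tool [14.98  4.91 11.59]
t: 16.05
eef_pos: [0.5271, 0.2133, 0.0741]
orientation: [0.745, -0.667, 0.0, -0.001]
ft_force: [0.4, -0.0, -0.6]
grip_width: 0.0413
```

View pics/w13.png

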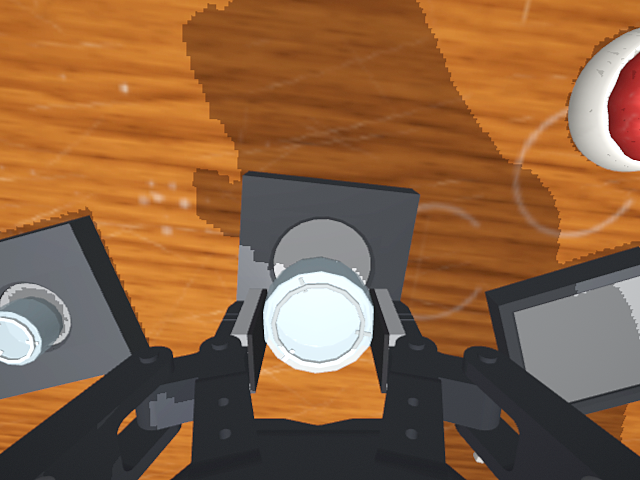

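```bash
cat > edg.py <<'E'
from h import *
import sys
# circle fit of recess floor edge: from npy/img, inner seed rows above the held dish
img,npy,u0,v0,rmm=sys.argv[1],sys.argv[2],int(sys.argv[3]),int(sys.argv[4]),float(sys.argv[5])
a=np.load(npy);s=dict(eef_pos=a[:3],orientation=a[3:]);k=cam('wrist',s);M=R.from_quat(s['orientation']).as_matrix()
g=cv2.GaussianBlur(cv2.cvtColor(cv2.imread(img),cv2.COLOR_BGR2GRAY),(3,3),0).astype(int)
pts=[]
for th in np.radians(np.arange(-180,1,6)):
    d=np.array([np.cos(th),np.sin(th)])
    for r in np.arange(5,120,.5):
        x,y=np.array([u0,v0])+d*r
        if g[int(round(y)),int(round(x))]<110: pts.append((x,y));break
P=np.array([(M.T@(plane(k,p,.014)-s['eef_pos']))[:2]*1000 for p in pts])
from scipy.optimize import least_squares
f=least_squares(lambda q:np.hypot(P[:,0]-q[0],P[:,1]-q[1])-q[2],[0,0,rmm],loss='soft_l1')
print('centre tool mm, r',f.x.round(2),'res',np.abs(f.fun).mean().round(2),len(pts))
E
python3 edg.py pics/w13.png w13.npy 320 245 26; python3 edg.py pics/w12.png w12.npy 315 223 26
python3 - <<'E'
from h import *
s=manip.read_state();k=cam('wrist',s);M=R.from_quat(s['orientation']).as_matrix()
z=s['eef_pos'][2]
for uv,dz in (((318.5,322),.002),((264,322),0.),((373,322),0.)):print((M.T@(plane(k,uv,z+dz)-s['eef_pos'])*1000).round(1))
E
```

```text
centre tool mm, r [ 1.38  0.6  26.17] res 0.12 31
centre tool mm, r [-2.97  0.34 26.63] res 0.24 31
[-0.5 -1.2 -2. ]
[-21.4  -0.    0. ]
[20.5 -0.  -0. ]
```

The recess is at (+1.4, +0.6) mm in tool axes and the dish at about (-0.5, -0.8). I shift (+0.18, +0.13) cm and lower.

```bash
python3 -m creep '[[[1,0.18,0.13,1,0,0,0],[1,0.18,0.13,2.5,0,0,0],[1,0.18,0.13,3.4,0,0,0],[1,0.18,0.13,3.7,0,0,0],[1,0.18,0.13,3.85,0,0,0],[1,0.18,0.13,4.0,0,0,0],[1,0.18,0.13,4.12,0,0,0],[1,0.18,0.13,4.18,0,0,0]]]' && python3 - <<'E'
from h import *
s=manip.read_state();im=manip.capture('wrist');cv2.imwrite('pics/w14.png',im);print(s['eef_pos'],s['ft_force'])
E
```

```text
t: 17.1
eef_pos: [0.5256, 0.2112, 0.0326]
orientation: [0.745, -0.667, 0.0, -0.0]
ft_force: [-4.7, -2.4, 15.9]
grip_width: 0.0415
[0.52564748 0.21120839 0.03255506] [-4.70758284 -2.36959187 15.94364223]
```

View pics/w14.png

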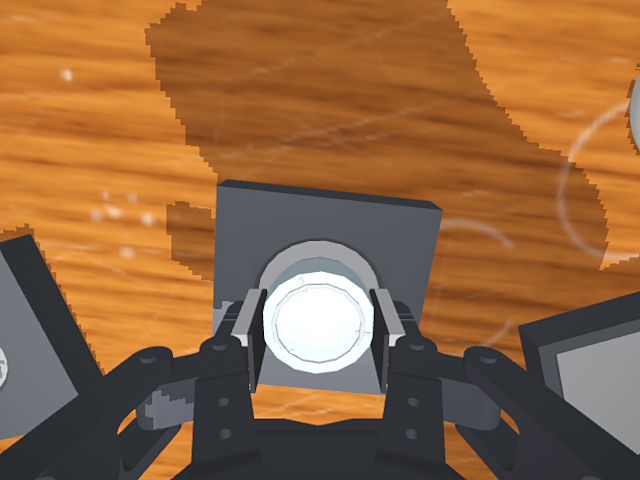

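dish_44 is down in its recess (floor ring at (320,243)), with 16 N contact at the expected height. I'll ease up slightly, release and rise.

```bash
python3 -m creep '[[[1,0,0,-0.08,0,0,0],[0.2,0,0,-0.08,0,0,0],[-1,0,0,-0.08,0,0,0],[-1,0,0,-0.08,0,0,0],[-1,0,0,-1,0,0,0],[-1,0,0,-4,0,0,0],[-1,0,0,-7,0,0,0],[-1,0,0,-10,0,0,0]]]' && python3 - <<'E'
from h import *
s=manip.read_state();im=manip.capture('wrist');cv2.imwrite('pics/w15.png',im);np.save('w15.npy',np.r_[s['eef_pos'],s['orientation']])
M=R.from_quat(s['orientation']).as_matrix();p=np.array([.4755,-.290,.13]);print((M.T@(p-s['eef_pos'])*100).round(2))
E
```

```text
t: 18.15
eef_pos: [0.5254, 0.2111, 0.133]
orientation: [0.745, -0.667, 0.0, -0.0]
ft_force: [-0.3, 0.4, -0.5]
grip_width: 0.0856
[49.26 10.5   0.29]
```

View pics/w15.png

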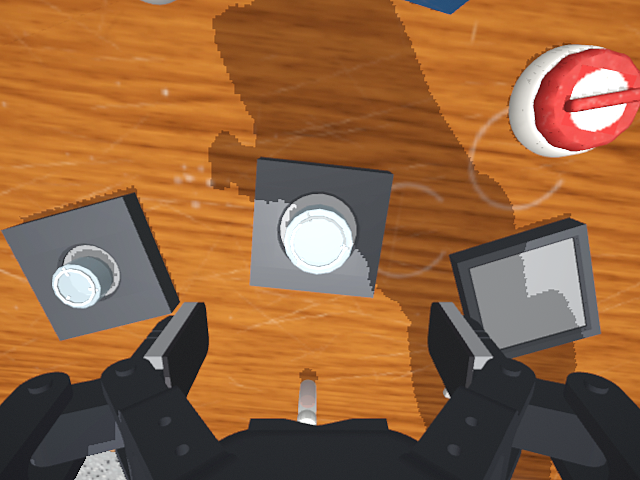

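dish_44 sits level in its recess at (318,235). Back to the stack for dish_56.

```bash
python3 -m creep '[[[-1,3,0.6,0,0,0,0],[-1,8,1.7,0,0,0,0],[-1,13.5,2.9,0,0,0,0],[-1,19,4.1,0,0,0,0],[-1,24.5,5.2,0,0,0,0],[-1,30,6.4,0,0,0,0],[-1,35.5,7.6,0,0,0,0],[-1,41,8.7,0,0,0,0]]]' && python3 -m creep '[[[-1,4,0.9,0,0,0,0],[-1,7,1.5,0,0,0,0],[-1,8.2,1.75,0,0,0,0],[-1,8.2,1.75,0,0,0,0],[-1,8.2,1.75,0,0,0,0],[-1,8.2,1.75,0,0,0,0]]]' && python3 - <<'E'
from h import *
s=manip.read_state();im=manip.capture('wrist');cv2.imwrite('pics/w16.png',im);np.save('w16.npy',np.r_[s['eef_pos'],s['orientation']]);print(s['qd'].round(3))
cv2.imwrite('pics/w16c.png',cv2.resize(im[190:320,250:390],None,fx=4,fy=4,interpolation=cv2.INTER_CUBIC))
E
```

```text
t: 19.2
eef_pos: [0.484, -0.2078, 0.1321]
orientation: [0.745, -0.667, 0.0, -0.0]
ft_force: [1.0, -0.1, -0.3]
grip_width: 0.0854
t: 19.95
eef_pos: [0.4764, -0.2879, 0.1316]
orientation: [0.746, -0.666, -0.0, -0.0]
ft_force: [-0.5, 0.4, 0.6]
grip_width: 0.0855
[ 0.003  0.001  0.006 -0.004 -0.     0.001  0.003]
```

View pics/w16c.png

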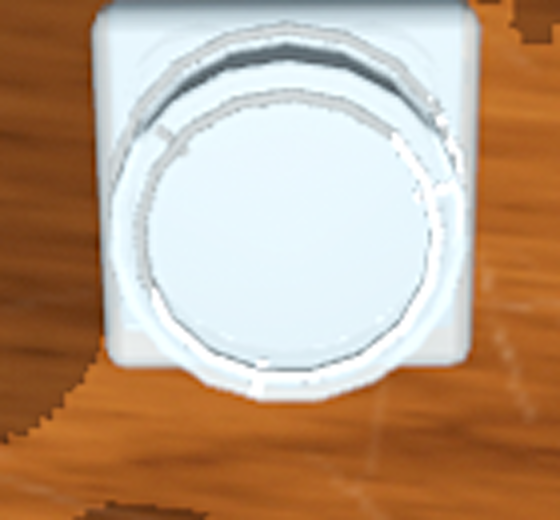

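dish_56 is on top, its rim centred at crop (289,233).

```bash
python3 - <<'E'
from h import *
a=np.load('w16.npy');s=dict(eef_pos=a[:3],orientation=a[3:]);k=cam('wrist',s);M=R.from_quat(s['orientation']).as_matrix()
P=lambda u,v,z:plane(k,(250+u/4-.4,190+v/4-.4),z)
c=P(289,233,.041);b=P(289,402,.04);print('rim',c,'edge',b,np.linalg.norm(P(110,235,.039)-P(467,235,.039)))
Q=[P(108,366,.02),P(471,366,.02)];print('plate low edge',Q,np.degrees(np.arctan2(*(Q[1]-Q[0])[1::-1])))
p=np.array([(c[0]+b[0]+.028)/2,c[1],.037]);print(p,'shift',(M.T@(p-s['eef_pos'])*100).round(2))
E
```

```text
rim [ 0.47568879 -0.28974066  0.041     ] edge [ 0.44698523 -0.29306945  0.04      ] 0.05538336050961341
plate low edge [array([ 0.44090225, -0.2624321 ,  0.02      ]), array([ 0.44793154, -0.32487189,  0.02      ])] -83.5768448269144
[ 0.47533701 -0.28974066  0.037     ] shift [0.17 0.12 9.46]
```

```bash
python3 -m creep '[[[-1,0,0.1,2,0,0,0],[-1,0,0.1,5,0,0,0],[-1,0,0.1,7.5,0,0,0],[-1,0,0.1,9,0,0,0],[-1,0,0.1,9.4,0,0,0],[-1,0,0.1,9.4,0,0,0],[-1,0,0.1,9.4,0,0,0],[-1,0,0.1,9.4,0,0,0]]]'; python3 - <<'E'
from h import *
s=manip.read_state();im=manip.capture('wrist');cv2.imwrite('pics/w17.png',im);print(s['eef_pos'])
M=R.from_quat(s['orientation']).as_matrix();p=np.array([.4755,-.2897,.037]);print((M.T@(p-s['eef_pos'])*100).round(2))
E
```

```text
t: 21.0
eef_pos: [0.4753, -0.2898, 0.0382]
orientation: [0.745, -0.667, 0.001, -0.0]
ft_force: [0.7, -0.9, -0.8]
grip_width: 0.0852
[ 0.47529069 -0.28978423  0.03819371]
[-0.01 -0.02  0.12]
```

View pics/w17.png

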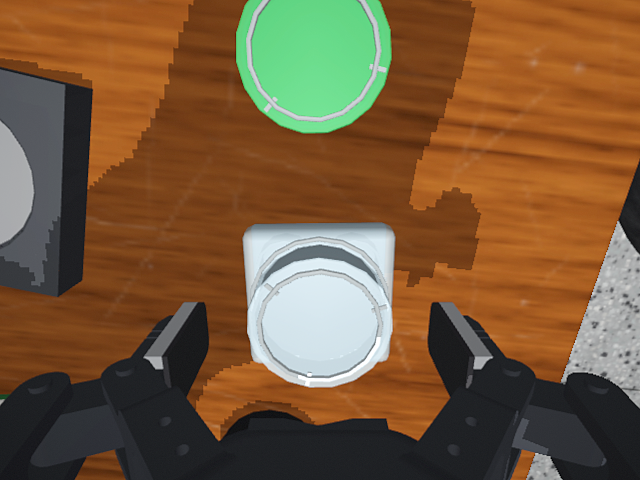

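dish_56 is centred between the jaws at (320,324), so I close.

```bash
python3 -m creep '[[[-1,0,0,0.1,0,0,0],[0.2,0,0,0.1,0,0,0],[1,0,0,0.1,0,0,0],[1,0,0,0.1,0,0,0],[1,0,0,0.1,0,0,0],[1,0,0,0.1,0,0,0],[1,0,0,0.1,0,0,0]]]' 40; python3 - <<'E'
from h import *
s=manip.read_state();im=manip.capture('wrist');cv2.imwrite('pics/w18.png',im[150:470,160:480])
M=R.from_quat(s['orientation']).as_matrix();p=np.array([.5127,-.1377,.13]);print((M.T@(p-s['eef_pos'])*100).round(2))
E
```

```text
t: 21.92
eef_pos: [0.4749, -0.2895, 0.0369]
orientation: [0.745, -0.667, 0.0, 0.0]
ft_force: [-1.8, 0.6, 5.1]
grip_width: 0.0534
[-14.67  -5.43  -9.31]
```

View pics/w18.png

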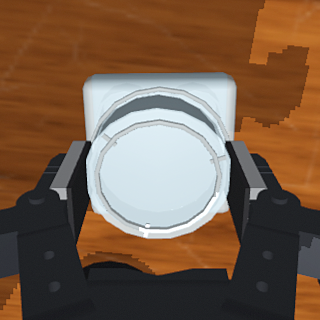

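dish_56 is gripped. I lift and carry it to block_large.

```bash
python3 -m creep '[[[1,0,0,-1,0,0,0],[1,0,0,-3.5,0,0,0],[1,-0.5,-0.2,-6.5,0,0,0],[1,-3,-1.1,-8.5,0,0,0],[1,-7,-2.6,-9,0,0,0],[1,-11.5,-4.2,-9,0,0,0],[1,-14.2,-5.2,-9,0,0,0],[1,-14.6,-5.4,-9,0,0,0]]]' && python3 -m creep '[[[1,0,0,0,0,0,0],[1,0,0,0,0,0,0]]]' && python3 - <<'E'
from h import *
s=manip.read_state();im=manip.capture('wrist');cv2.imwrite('pics/w19.png',im);np.save('w19.npy',np.r_[s['eef_pos'],s['orientation']]);print(s['qd'].round(3),s['joints'].round(2))
M=R.from_quat(s['orientation']).as_matrix();p=np.array([.5127,-.1377,.0309]);print((M.T@(p-s['eef_pos'])*100).round(2))
E
```

```text
t: 22.98
eef_pos: [0.5131, -0.1359, 0.1271]
orientation: [0.746, -0.665, 0.0, -0.001]
ft_force: [-0.2, -0.2, -0.0]
grip_width: 0.0533
t: 23.22
eef_pos: [0.5121, -0.14, 0.1266]
orientation: [0.744, -0.668, 0.0, 0.0]
ft_force: [-0.0, 0.3, -0.6]
grip_width: 0.0536
[ 0.003  0.003 -0.004  0.    -0.003 -0.002 -0.001] [ 0.31  0.43 -0.19  1.93  0.11  0.8  -1.41]
[-0.23 -0.09  9.57]
```

View pics/w19.png

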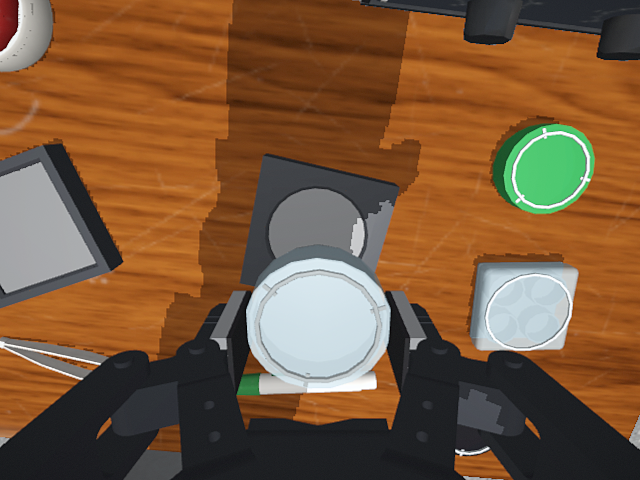

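dish_56 is held at (318,320) over block_large, whose recess is at (317,235). The plate stands alone at (525,306). I'll lower partway.

```bash
python3 -m creep '[[[1,-0.2,-0.1,1.5,0,0,0],[1,-0.2,-0.1,4,0,0,0],[1,-0.2,-0.1,5.3,0,0,0],[1,-0.2,-0.1,5.5,0,0,0],[1,-0.2,-0.1,5.5,0,0,0],[1,-0.2,-0.1,5.5,0,0,0],[1,-0.2,-0.1,5.5,0,0,0]]]' && python3 - <<'E'
from h import *
s=manip.read_state();im=manip.capture('wrist');cv2.imwrite('pics/w20.png',im);np.save('w20.npy',np.r_[s['eef_pos'],s['orientation']]);print(s['eef_pos'])
k=cam('wrist',s);M=R.from_quat(s['orientation']).as_matrix()
z=s['eef_pos'][2]
g=cv2.cvtColor(im,cv2.COLOR_BGR2GRAY);print(g[322,235:262].tolist(),g[322,380:400].tolist())
for uv,dz in (((318.5,323),.004),((247,320),0.002),((389,320),0.002)):print((M.T@(plane(k,uv,z+dz)-s['eef_pos'])*1000).round(1))
E
python3 edg.py pics/w20.png w20.npy 318 235 32
```

```text
t: 24.15
eef_pos: [0.5136, -0.1364, 0.072]
orientation: [0.745, -0.667, 0.0, -0.0]
ft_force: [-0.4, 0.3, -1.1]
grip_width: 0.0535
[ 0.51358039 -0.13642644  0.07204647]
[28, 30, 29, 27, 24, 26, 25, 27, 27, 24, 9, 73, 203, 213, 211, 221, 224, 223, 219, 186, 190, 201, 202, 191, 175, 215, 226] [186, 193, 211, 220, 223, 224, 215, 209, 220, 161, 37, 17, 27, 28, 28, 26, 29, 28, 26, 28]
[-0.5 -1.9 -4. ]
[-27.5  -2.1  -2. ]
[26.2 -2.  -2. ]
centre tool mm, r [ 1.62  2.21 32.14] res 0.11 31
```

View pics/w20.png

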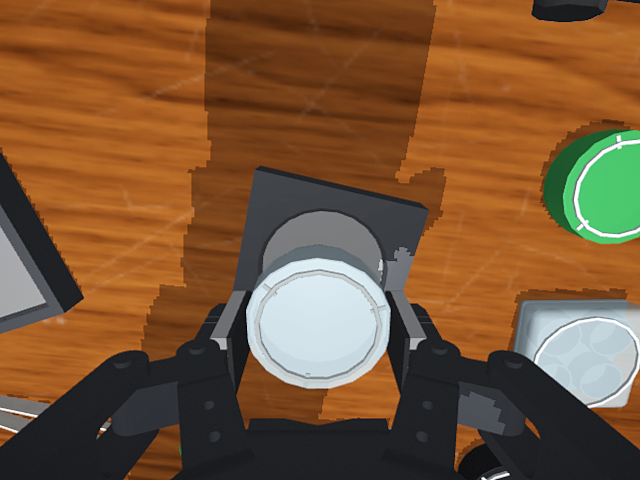

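The recess is at (+1.6, +2.2) mm and the dish at about (-0.6, -1.2), so I shift (+0.22, +0.33) cm and lower 4.1 cm, gently at the end.

```bash
python3 -m creep '[[[1,0.22,0.33,1,0,0,0],[1,0.22,0.33,2.5,0,0,0],[1,0.22,0.33,3.4,0,0,0],[1,0.22,0.33,3.7,0,0,0],[1,0.22,0.33,3.85,0,0,0],[1,0.22,0.33,3.95,0,0,0],[1,0.22,0.33,4.05,0,0,0],[1,0.22,0.33,4.1,0,0,0]]]' && python3 - <<'E'
from h import *
s=manip.read_state();im=manip.capture('wrist');cv2.imwrite('pics/w21.png',im);print(s['eef_pos'],s['ft_force'])
E
```

```text
t: 25.2
eef_pos: [0.5103, -0.139, 0.0309]
orientation: [0.745, -0.667, 0.0, -0.0]
ft_force: [-1.5, 1.4, 8.5]
grip_width: 0.0537
[ 0.51034932 -0.13895979  0.03086643] [-1.49096029  1.40386499  8.47187163]
```

View pics/w21.png

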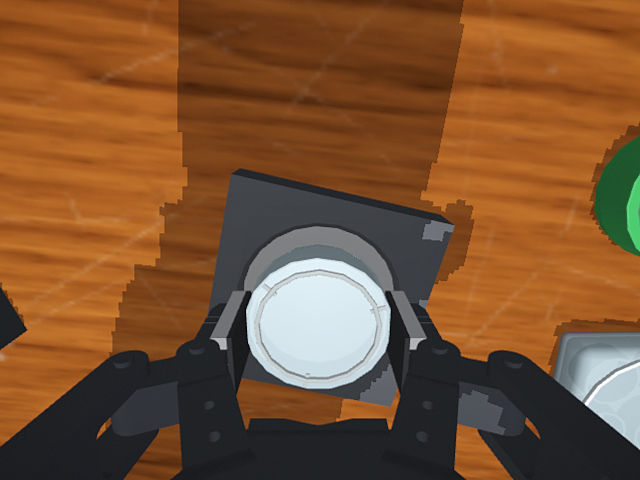

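dish_56 is in its recess at the expected height with 8.5 N contact. Releasing.

```bash
python3 -m creep '[[[1,0,0,-0.04,0,0,0],[0.2,0,0,-0.04,0,0,0],[-1,0,0,-0.04,0,0,0],[-1,0,0,-0.04,0,0,0],[-1,0,0,-1,0,0,0],[-1,0,0,-4,0,0,0],[-1,0,0,-7,0,0,0],[-1,0,0,-9,0,0,0]]]' && python3 - <<'E'
from h import *
s=manip.read_state();im=manip.capture('wrist');cv2.imwrite('pics/w22.png',im);np.save('w22.npy',np.r_[s['eef_pos'],s['orientation']])
M=R.from_quat(s['orientation']).as_matrix();p=np.array([.475,-.290,.12]);print((M.T@(p-s['eef_pos'])*100).round(2))
E
```

```text
t: 26.25
eef_pos: [0.5107, -0.139, 0.1226]
orientation: [0.745, -0.667, 0.001, -0.0]
ft_force: [0.0, -0.4, -1.6]
grip_width: 0.085
[14.62  5.22  0.26]
```

View pics/w22.png

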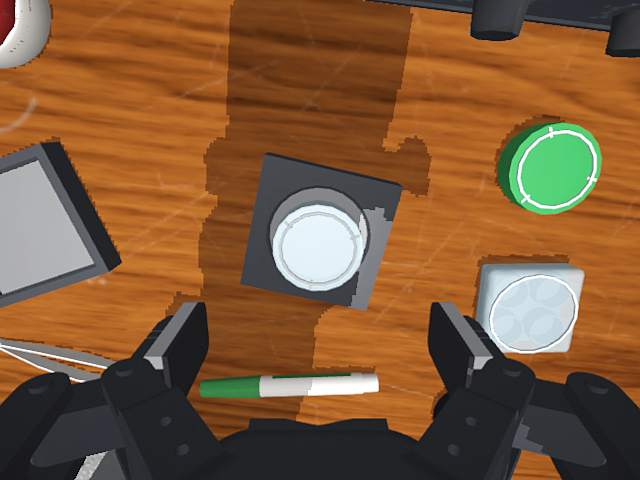

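```bash
python3 - <<'E'
from h import *
a=np.load('w22.npy');s=dict(eef_pos=a[:3],orientation=a[3:]);k=cam('wrist',s)
print('rim if seated',plane(k,(318.5,247.5),.035),'recess expected .5127 -.1377')
print('left/right lid',plane(k,(272,245),.034),plane(k,(366,245),.034))
E
python3 -m creep '[[[-1,2,0.7,0,0,0,0],[-1,6,2.1,0,0,0,0],[-1,10.5,3.8,0,0,0,0],[-1,13.5,4.8,0,0,0,0],[-1,14.6,5.2,0,0,0,0],[-1,14.6,5.2,0,0,0,0],[-1,14.6,5.2,0,0,0,0],[-1,14.6,5.2,0,0,0,0]]]' && python3 - <<'E'
from h import *
s=manip.read_state();im=manip.capture('wrist');cv2.imwrite('pics/w23.png',im);np.save('w23.npy',np.r_[s['eef_pos'],s['orientation']]);print(s['qd'].round(3))
cv2.imwrite('pics/w23c.png',cv2.resize(im[190:330,245:395],None,fx=4,fy=4,interpolation=cv2.INTER_CUBIC))
E
```

```text
rim if seated [ 0.51119554 -0.13867944  0.035     ] recess expected .5127 -.1377
left/right lid [ 0.50936197 -0.11046014  0.034     ] [ 0.51560914 -0.16723496  0.034     ]
t: 27.3
eef_pos: [0.4752, -0.2882, 0.1206]
orientation: [0.746, -0.666, -0.0, -0.0]
ft_force: [1.1, -0.5, 0.3]
grip_width: 0.0854
[ 0.003  0.002  0.006 -0.001  0.001 -0.001  0.001]
```

View pics/w23c.png

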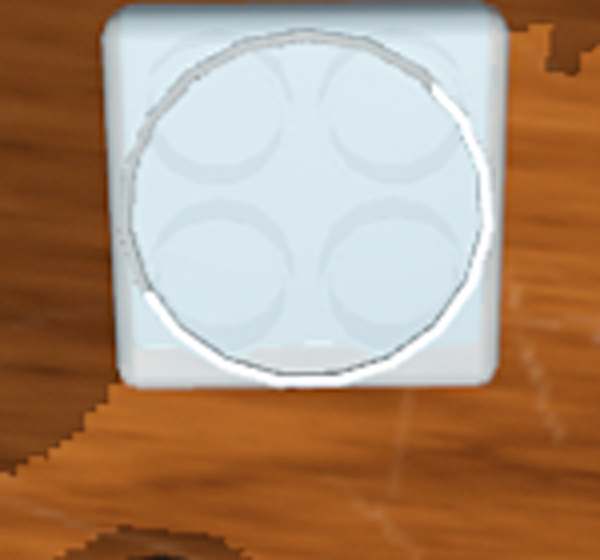

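dish_56 sits within 2 mm of its recess centre. The plate is square to the picture, its ring centred at crop (308,208).

```bash
python3 - <<'E'
from h import *
a=np.load('w23.npy');s=dict(eef_pos=a[:3],orientation=a[3:]);k=cam('wrist',s);M=R.from_quat(s['orientation']).as_matrix()
P=lambda u,v,z:plane(k,(245+u/4-.4,190+v/4-.4),z)
c=P(308.5,208,.022);Q=[P(119,387,.02),P(498,387,.02)];print(c,Q,np.degrees(np.arctan2(*(Q[1]-Q[0])[1::-1])),np.linalg.norm(Q[0]-Q[1]))
x=M[:2,0];print('tool yaw',np.degrees(np.arctan2(x[1],x[0])))
p=np.array([c[0],c[1],.016]);print('shift',(M.T@(p-s['eef_pos'])*100).round(2))
E
```

```text
[ 0.47600458 -0.28988608  0.022     ] [array([ 0.44083929, -0.26232086,  0.02      ]), array([ 0.44787632, -0.32480065,  0.02      ])] -83.57391760549517 0.06287482457285182
tool yaw -83.53281494416056
shift [ 0.18 -0.06 10.46]
```

```bash
python3 -m creep '[[[-1,0,-0.05,2,0,0,0],[-1,0,-0.05,5,0,0,0],[-1,0,-0.05,8,0,0,0],[-1,0,-0.05,9.8,0,0,0],[-1,0,-0.05,10.4,0,0,0],[-1,0,-0.05,10.4,0,0,0],[-1,0,-0.05,10.4,0,0,0],[-1,0,-0.05,10.4,0,0,0]]]'; python3 - <<'E'
from h import *
s=manip.read_state();im=manip.capture('wrist');cv2.imwrite('pics/w24.png',im);print(s['eef_pos'])
M=R.from_quat(s['orientation']).as_matrix();p=np.array([.4755,-.2899,.016]);print((M.T@(p-s['eef_pos'])*100).round(2),np.degrees(np.arctan2(M[1,0],M[0,0])))
E
```

```text
t: 28.35
eef_pos: [0.4756, -0.29, 0.0173]
orientation: [0.745, -0.667, 0.001, -0.0]
ft_force: [0.1, -0.6, -0.4]
grip_width: 0.0857
[ 0.47557545 -0.29001127  0.01728162]
[-0.01  0.01  0.13] -83.66464171789335
```

View pics/w24.png

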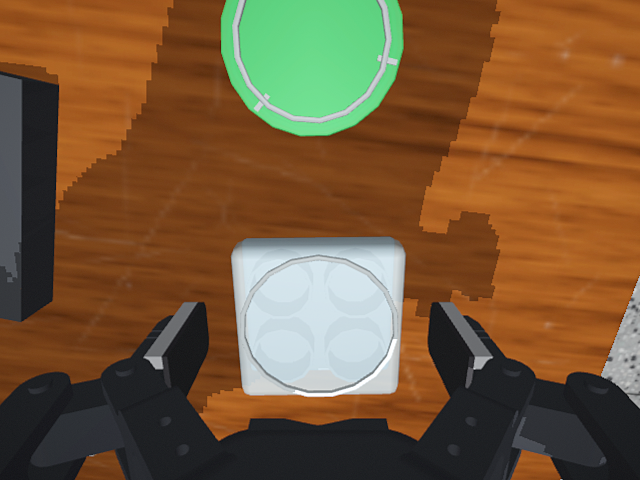

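The plate is centred and square between the jaws at (320,324), so I close.

```bash
python3 -m creep '[[[-1,0,0,0.1,0,0,0],[0.2,0,0,0.1,0,0,0],[1,0,0,0.1,0,0,0],[1,0,0,0.1,0,0,0],[1,0,0,0.1,0,0,0],[1,0,0,0.1,0,0,0],[1,0,0,0.1,0,0,0]]]' 45; python3 - <<'E'
from h import *
s=manip.read_state();im=manip.capture('wrist');cv2.imwrite('pics/w25.png',im[150:470,160:480])
M=R.from_quat(s['orientation']).as_matrix();p=np.array([.4941,.0551,.11]);print(s['eef_pos'],(M.T@(p-s['eef_pos'])*100).round(2),np.degrees(np.arctan2(M[1,0],M[0,0])))
E
```

```text
t: 29.28
eef_pos: [0.4751, -0.2897, 0.0158]
orientation: [0.745, -0.667, 0.0, 0.0]
ft_force: [-2.0, 0.8, 5.1]
grip_width: 0.0625
[ 0.47513264 -0.28974495  0.01581419] [-34.06  -5.69  -9.42] -83.65897740589125
```

View pics/w25.png

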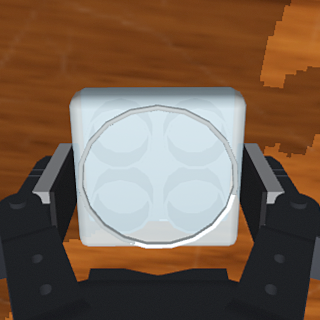

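The plate is gripped on two opposite sides, square to the jaws. I'll carry it to block_square and turn +18.6° on the way (tool az -0.325).

```bash
python3 -m creep '[[[1,0,0,-1,0,0,0],[1,0,0,-3.5,0,0,0],[1,-0.5,-0.1,-6.5,0,0,0],[1,-3,-0.5,-9,0,0,0],[1,-6.5,-1.1,-9.5,0,0,0],[1,-10,-1.7,-9.5,0,0,0],[1,-13.5,-2.25,-9.5,0,0,0],[1,-17,-2.85,-9.5,0,0,0]]]' && python3 -m creep '[[[1,-4,-0.65,0,0,0,-0.06],[1,-8,-1.3,0,0,0,-0.13],[1,-12,-2,0,0,0,-0.2],[1,-15.5,-2.6,0,0,0,-0.27],[1,-17,-2.84,0,0,0,-0.325],[1,-17,-2.84,0,0,0,-0.325],[1,-17,-2.84,0,0,0,-0.325],[1,-17,-2.84,0,0,0,-0.325]]]' && python3 - <<'E'
from h import *
s=manip.read_state();im=manip.capture('wrist');cv2.imwrite('pics/w26.png',im);np.save('w26.npy',np.r_[s['eef_pos'],s['orientation']]);print(s['qd'].round(3),s['joints'].round(2))
M=R.from_quat(s['orientation']).as_matrix();p=np.array([.4941,.0551,.0298]);print((M.T@(p-s['eef_pos'])*100).round(2),np.degrees(np.arctan2(M[1,0],M[0,0])))
E
```

```text
t: 30.32
eef_pos: [0.4847, -0.1165, 0.1111]
orientation: [0.745, -0.667, 0.0, -0.0]
ft_force: [0.4, 0.2, -0.2]
grip_width: 0.0628
t: 31.32
eef_pos: [0.4941, 0.0529, 0.1104]
orientation: [0.842, -0.539, 0.0, 0.0]
ft_force: [-0.2, -0.1, -1.1]
grip_width: 0.0632
[-0.003  0.001 -0.005 -0.002 -0.    -0.002  0.001] [ 0.02  0.42 -0.3   2.02  0.18  0.73 -1.53]
[-0.21 -0.1   8.06] -65.1993450324057
```

View pics/w26.png

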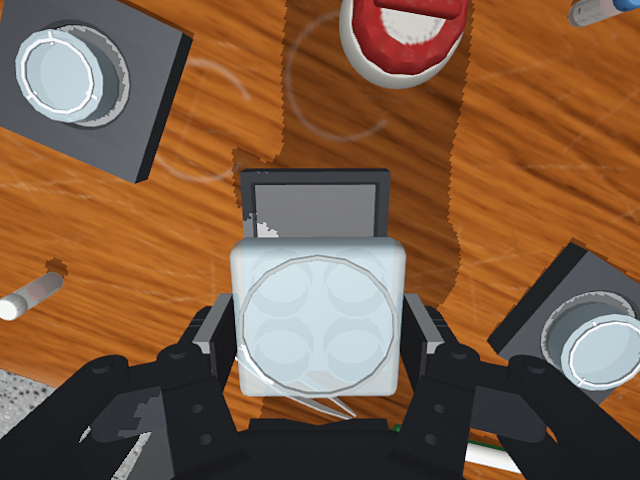

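The plate is aligned over block_square: recess floor (255-376, top 184), plate at (318,322). dish_44 is at (65,75) and dish_56 at (600,350), both seated. I'll lower partway.

```bash
python3 -m creep '[[[1,-0.1,-0.05,1.5,0,0,0],[1,-0.15,-0.1,3.3,0,0,0],[1,-0.15,-0.1,4.5,0,0,0],[1,-0.15,-0.1,4.8,0,0,0],[1,-0.15,-0.1,4.8,0,0,0],[1,-0.15,-0.1,4.8,0,0,0],[1,-0.15,-0.1,4.8,0,0,0]]]' && python3 - <<'E'
from h import *
s=manip.read_state();im=manip.capture('wrist');cv2.imwrite('pics/w27.png',im);np.save('w27.npy',np.r_[s['eef_pos'],s['orientation']]);print(s['eef_pos'])
k=cam('wrist',s);M=R.from_quat(s['orientation']).as_matrix()
t=lambda u,v,z:(M.T@(plane(k,(u,v),z)-s['eef_pos'])*1000).round(1)
g=cv2.cvtColor(im,cv2.COLOR_BGR2GRAY)
for r in(215,225): print(r,[ (c,int(g[r,c])) for c in range(225,262,2)],[(c,int(g[r,c])) for c in range(375,410,2)])
print([(r,int(g[r,318])) for r in range(180,245,2)])
for uv in((231,322),(404,322)):print(t(*uv,s['eef_pos'][2]+.004-.002))
E
```

```text
t: 32.25
eef_pos: [0.4947, 0.0563, 0.0629]
orientation: [0.843, -0.538, 0.0, -0.0]
ft_force: [-0.2, -0.4, -0.1]
grip_width: 0.0631
[0.49471796 0.05630963 0.06293307]
215 [(225, 84), (227, 79), (229, 63), (231, 64), (233, 63), (235, 64), (237, 64), (239, 64), (241, 50), (243, 50), (245, 30), (247, 128), (249, 123), (251, 124), (253, 123), (255, 122), (257, 123), (259, 123), (261, 123)] [(375, 123), (377, 123), (379, 123), (381, 122), (383, 123), (385, 123), (387, 123), (389, 124), (391, 123), (393, 126), (395, 82), (397, 50), (399, 51), (401, 61), (403, 63), (405, 63), (407, 63), (409, 62)]
225 [(225, 71), (227, 71), (229, 64), (231, 63), (233, 63), (235, 64), (237, 63), (239, 65), (241, 54), (243, 51), (245, 42), (247, 118), (249, 125), (251, 123), (253, 123), (255, 123), (257, 123), (259, 123), (261, 124)] [(375, 123), (377, 123), (379, 123), (381, 123), (383, 121), (385, 123), (387, 122), (389, 121), (391, 122), (393, 129), (395, 46), (397, 49), (399, 50), (401, 64), (403, 63), (405, 64), (407, 62), (409, 62)]
[(180, 81), (182, 86), (184, 37), (186, 35), (188, 35), (190, 64), (192, 64), (194, 64), (196, 64), (198, 64), (200, 64), (202, 54), (204, 36), (206, 122), (208, 125), (210, 124), (212, 125), (214, 124), (216, 122), (218, 124), (220, 123), (222, 124), (224, 123), (226, 124), (228, 123), (230, 123), (232, 123), (234, 123), (236, 125), (238, 105), (240, 111), (242, 120), (244, 125)]
[-33.7  -1.5  -2. ]
[31.8 -1.4 -2. ]
```

View pics/w27.png

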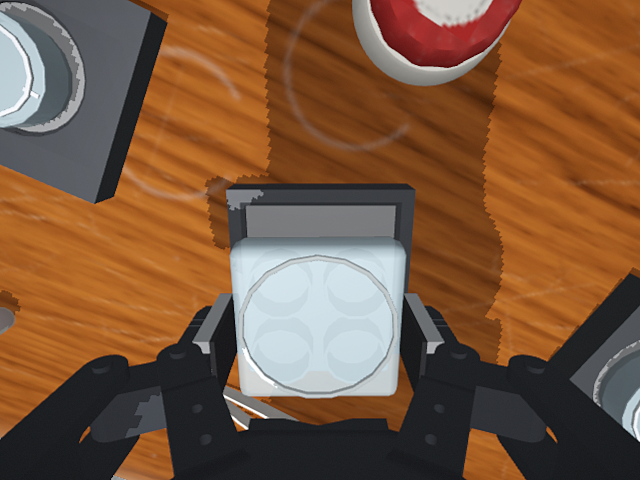

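```bash
python3 - <<'E'
from h import *
a=np.load('w27.npy');s=dict(eef_pos=a[:3],orientation=a[3:]);k=cam('wrist',s);M=R.from_quat(s['orientation']).as_matrix()
t=lambda u,v,z:(M.T@(plane(k,(u,v),z)-s['eef_pos'])*1000).round(1)
print('L',t(246,215,.014),t(246.2,225,.014),'R',t(394.7,215,.014),t(394.2,225,.014),'top',t(318,205,.014),t(260,205,.014),t(380,205,.014))
z=s['eef_pos'][2]-.0158
print('ring',t(320.5,324,z+.022),'top edge of lid low',t(318,237,z+.005),'bottom edge',t(318,396,z+.02))
E
```

```text
L [-35.7 -30.5  48.9] [-35.8 -25.5  48.9] R [ 36.5 -30.4  49. ] [ 36.5 -25.4  49. ] top [ -0.7 -35.4  49. ] [-28.6 -35.4  49. ] [ 29.1 -35.4  49. ]
ring [ 0.1 -3.  -6.2] top edge of lid low [ -0.8 -31.1  10.8] bottom edge [-0.8 30.4 -4.2]
```

The recess centre is at (+0.4, +0.6) mm and the plate at about (-0.4, -0.5). I shift (+0.08, +0.12) cm and lower 3.3 cm.

```bash
python3 -m creep '[[[1,0.08,0.12,1,0,0,0],[1,0.08,0.12,2,0,0,0],[1,0.08,0.12,2.6,0,0,0],[1,0.08,0.12,2.9,0,0,0],[1,0.08,0.12,3.05,0,0,0],[1,0.08,0.12,3.15,0,0,0],[1,0.08,0.12,3.25,0,0,0],[1,0.08,0.12,3.3,0,0,0]]]' && python3 - <<'E'
from h import *
s=manip.read_state();im=manip.capture('wrist');cv2.imwrite('pics/w28.png',im);print(s['eef_pos'],s['ft_force'],s['moment'])
E
```

```text
t: 33.3
eef_pos: [0.4938, 0.0551, 0.0298]
orientation: [0.843, -0.538, 0.0, -0.0]
ft_force: [-2.8, -2.1, 9.7]
grip_width: 0.0624
[0.49378145 0.05506512 0.02977812] [-2.84655665 -2.05412739  9.71732304] [-0.04003255  0.56552825 -0.07982647]
```

View pics/w28.png

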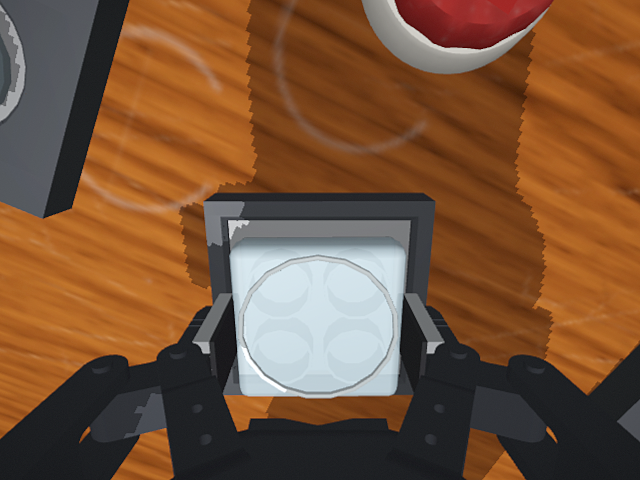

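The plate is down in the square recess at the expected height (9.7 N contact), with floor visible evenly beside and above it. I'll release and rise.

```bash
python3 -m creep '[[[1,0,0,-0.04,0,0,0],[0.2,0,0,-0.04,0,0,0],[-1,0,0,-0.04,0,0,0],[-1,0,0,-0.04,0,0,0],[-1,0,0,-1,0,0,0],[-1,0,0,-4,0,0,0],[-1,0,0,-8,0,0,0],[-1,0,0,-12,0,0,0]]]' && python3 -m creep '[[[-1,0,0,-5,0,0,0],[-1,0,0,-9,0,0,0],[-1,0,0,-9,0,0,0],[-1,0,0,-9,0,0,0]]]' && python3 - <<'E'
from h import *
s=manip.read_state();im=manip.capture('wrist');cv2.imwrite('pics/w29.png',im);np.save('w29.npy',np.r_[s['eef_pos'],s['orientation']])
im=manip.capture('side');cv2.imwrite('pics/s29.png',cv2.resize(im[160:410,200:420],None,fx=2.4,fy=2.4,interpolation=cv2.INTER_CUBIC))
im=manip.capture('top');cv2.imwrite('pics/t29.png',im)
E
```

```text
t: 34.35
eef_pos: [0.4934, 0.0551, 0.1513]
orientation: [0.843, -0.537, 0.0, -0.0]
ft_force: [-0.1, 0.0, 0.1]
grip_width: 0.0857
t: 34.85
eef_pos: [0.4932, 0.0549, 0.2394]
orientation: [0.843, -0.538, 0.0, 0.0]
ft_force: [0.1, 0.4, -1.1]
grip_width: 0.0856
```

View pics/w29.png

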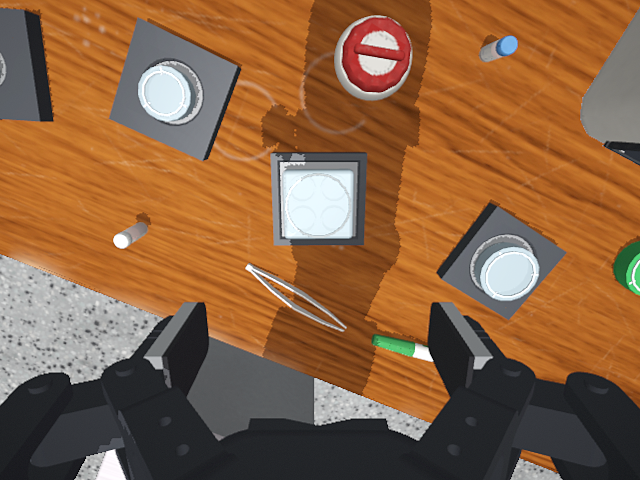

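View pics/s29.png

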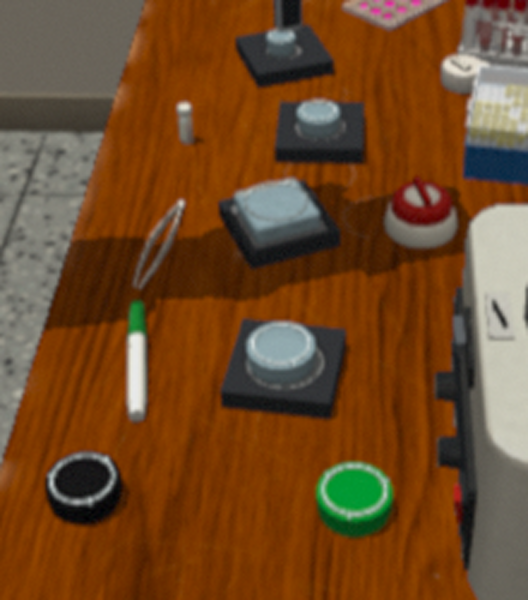

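The wrist view shows the plate in its recess at (319,202), dish_44 at (165,93), dish_56 at (508,272), the timer at (374,57) and the vial at (128,235). The side view shows all four seated. One numeric check before handing in.

```bash
python3 - <<'E'
from h import *
a=np.load('w29.npy');s=dict(eef_pos=a[:3],orientation=a[3:]);k=cam('wrist',s);M=R.from_quat(s['orientation']).as_matrix()
for n,uv,e in(('44',(166,92.5),(.5273,.2112)),('56',(508.5,273),(.5127,-.1377)),('plate ring',(319,204.5),(.4941,.0551))):
    p=plane(k,uv,.035);print(n,p[:2].round(4),'recess',e,'off mm',((p[:2]-e)*1000).round(1))
A=cv2.imread('pics/top0.png');B=cv2.imread('pics/t29.png')
def red(im):
    h=cv2.cvtColor(im,cv2.COLOR_BGR2HSV);m=((h[...,0]<6)|(h[...,0]>172))&(h[...,1]>150)&(h[...,2]>120)
    m=m.copy();m[:190]=0;m[225:]=0;m[:,:295]=0;m[:,330:]=0;return np.argwhere(m).mean(0)[::-1],m.sum()
def via(im):
    g=cv2.cvtColor(im,cv2.COLOR_BGR2HSV);m=np.zeros(g.shape[:2],bool);m[282:302,250:268]=(g[282:302,250:268,1]<80);return np.argwhere(m).mean(0)[::-1],m.sum()
print(red(A),red(B),via(A),via(B))
cv2.imwrite('pics/t29c.png',cv2.resize(B[190:320,170:470],None,fx=2.6,fy=2.6,interpolation=cv2.INTER_CUBIC))
print(manip.read_state()['t'])
E
```

```text
44 [0.5271 0.2101] recess (0.5273, 0.2112) off mm [-0.2 -1.1]
56 [ 0.5104 -0.1366] recess (0.5127, -0.1377) off mm [-2.3  1.1]
plate ring [0.4947 0.0553] recess (0.4941, 0.0551) off mm [0.6 0.2]
(array([311.94117647, 205.14285714]), np.int64(119)) (array([311., 195.]), np.int64(1)) (array([258.95 , 291.175]), np.int64(40)) (array([258.95 , 291.175]), np.int64(40))
35.0
```

View pics/t29c.png

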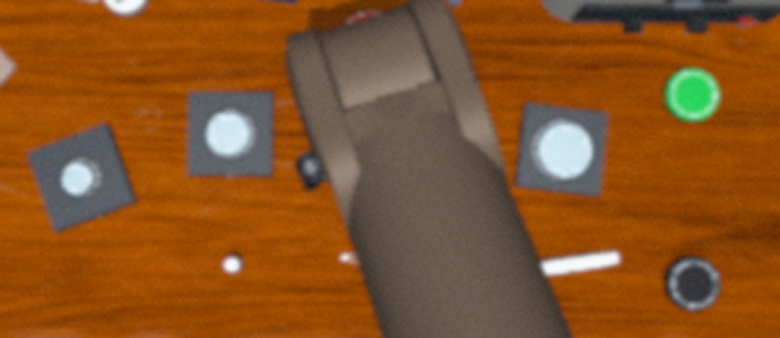

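The vial hasn't moved a pixel. The arm hides the timer from above, but the side view shows it at the same place as at the start, about (375,249). Handing in.

```bash
python3 -c "
from plant import manip
print(manip.hand_in())"
```

```text
the job is handed in; nothing more can be done
None
```

I took the stack apart from the top and set dish_32, dish_44, dish_56 and then the square plate into their matching recesses. The job was handed in at about 35 s, with the gripper open and clear of everything.

- **Seating:** each piece met its recess floor within 0.1 mm of the tool height worked out for it. The wrist sensor read 8 to 16 N at contact, well under the limit.
- **Last position checks:** dish_44 is about 1 mm from its recess centre and the plate under 1 mm. dish_56 is 2 to 2.5 mm off, inside the 4 mm to spare. dish_32 was out of useful view in the last wrist picture, so I judged it seated by eye from the side and top views and from its landing height.
- **Left alone:** the vial is in exactly the same pixels as at the start. The arm hid the timer from the top camera, so that check failed; the side view shows it in its original place. I never went near the black and green look-alikes, and both appear to stand where they were.
- **Disagreement:** the finger-opening reading ran 1.5 to 3 mm below the true lid widths on every grip. The pictures showed proper lid grips each time.

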